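# Weigh a slide carrier on the hook scale

## Robot

A 6-joint arm with a two-finger parallel gripper is mounted at the origin on a cart in front of the work surface, level with it; the furniture and walls round the work are solid. World frame = base frame: x ahead of the robot, y to its left, z up, the work surface at z = 0. Lengths are in m, angles in rad, forces in N, time in s.
With the tool pointing down it reaches from about 0.375 to 0.9 m from the base axis. Payload 3.1 kg.
Tool frame: the origin (TCP) lies on the centre line of the jaws, within the pads' length; the fingertips stand 19 mm ahead of it and the grasp point (between the pads) is the TCP; y points along the fingers, x is the direction in which the jaws open and shut, and the axes are right-handed (so a half turn about y gives the same grasp; the last joint's range is limited). The gripper opens to 85 mm and grips with 20 to 120 N. Pads are 22 mm wide; open, the fingers measure 114 mm over their backs; the gripper's body (76 mm by 85 mm) begins 54 mm behind the grasp point. The pads swing forward as they close: fully open they stand 13 mm farther back than shut.
Start: joints at [-0.178, 0.527, 1.433, -0, 1.181, -0.178], TCP at [0.625, 0, 0.25] pointing down, gripper open.
Joint ranges: [-3.08, 3.08], [-0.75, 2.2], [0.22, 2.44], [-1.43, 4.57], [0, 2.65], [-2.85, 2.85]. Speed limits (rad/s): [2.79, 2.79, 3.14, 3.14, 3.14, 3.14].

## Interface

Orientations are given as a unit quaternion [x, y, z, w].
In Python, from station import * gives the robot as it stands.
- The arm moves only by the tool step_arm, never from a script. Its argument "moves" is a list of rows, each a list of 7 numbers: the turn, a rotation vector about the tool's x, y, z in rad, then the shift along the tool's x, y, z in cm, then the closure, from -1 (fully open) to 1 (shut). A call has 1 to 12 rows; each row is the pose to reach, as a shift and turn from the pose measured when the call began, along the tool's axes at that moment; what a row does not reach only later rows make up. A row lasts 1/8 s, in which the tool goes at most 62.5 mm and 10.7 degrees, less where a joint would pass 70% of its speed; a pose out of reach is approached as far as the arm can. A call with a gripper value outside its range is refused whole. The fingers move at their own pace and stop on an object; "grip_force" is the grip in N (left out, the last holds). Time passes only in rows, so rows that repeat a pose let the fingers close. It gives the time, the measured TCP pose, the force and the opening at its end, in the units of the state.
- sense(): the state, without advancing time (a new reading comes with each control period).
- snapshot(name): name is "scene" or "side" or "wrist"; returns a dict with "frame" (420x560x3 uint8, red, green, blue), "z_map" (420x560 float32, m along the optical axis (not along the pixel's ray), 0 where there is no reading), "vfov" (degrees; the focal length in pixels is half the picture's height over the tangent of half this angle, whatever the lens; pixels are square), "cx", "cy" (the principal point, pixels), "xyz" and "orientation" of the camera in the world. Camera axes: x right, y down, z forward; pixel columns grow to the right and rows downward; lengths in m; the calibration is good to about 2 mm. A picture is of the moment at which its call begins.
- sign_off(): hands the job in, once; it reports no verdict.
The state is a dict: "t": time; "q": joint angles; "qd": joint speeds; "tau": joint torques, N m; "tcp_pos": TCP position; "tool_rot": TCP orientation; "force": force on the tool from outside, world axes, zero at the start; "ft_torque": the same for the moment, N m; "finger_gap": opening from 0.0 (shut) to 1.0 (fully open).
Only numpy, scipy, OpenCV 4.12 (cv2) and the standard library are available. Lean on these libraries where they do the work, as an engineer would, in place of code of your own. Each camera call takes 0.05 s, during which the arm holds its last target.

## Task

Push the stop slide out of the way, then, without holding the carrier by its grip, push the waiting carrier along the loading sill until it hangs on the sprung double hook of the scale. Let it hang untouched for about two seconds until it is still, then lift it off the hook by its grip and stand it, the right way up, in the pocket of the empty stand. Do not yank the hook down, and leave the carrier that is already weighed, the bottles and the cup alone.

Things in the scene. Friction and masses are not known exactly. Their poses are not given: they have to be found in the camera images.
- hook_scale: Fixed hook scale with loading sill. Origin on the bench below the sill's end, on its centre line; x: the way a carrier is pushed, y left, z up. Sill: steel deck, top at z 60 mm, x -180 to 0 mm, between guide rails 6 mm high with inner faces at y +-46 mm. Base 12 mm thick, |y| to 58 mm. White column x 85 to 129 mm, |y| to 32 mm, top z 143 mm. Nothing stands above sill or hook.
- hook (a joint): Travel of the sprung hook, m: 0 unloaded, grows as it is pulled down, end stop 0.025. Spring about 500 N/m (the carrier pulls it 5 to 9 mm), well damped. The hook is a pair of 6 mm steel rods at y +-24 mm (scale frame) that reach from the column back towards the sill and end in free tips.
- hook_saddle (a point): Middle of the hook's saddle, midway between the rods, on their upper side; moves with the hook. Axes as the scale's. Upper side of the rods, unloaded, in the scale frame: tips x -18, z 106 mm; ramp up to a crest x 18 to 24, z 113 mm; flat saddle x 38 to 52, z 110 mm; rise to z 119 mm at x 62. The bail bar is pushed up the ramp, over the crest, and lies in the saddle.
- hook_tip (a point): Point midway between the rods' rounded tips (scale x -18 mm, z 106 mm unloaded, top side); moves with the hook. A carrier standing on the sill passes its bail bar 4 mm above the tips. To take a carrier off: lift it 18 mm from where it hangs, draw it straight back along -x by about 85 mm or more until its bar is behind the tips, then lift.
- stop_slide (a joint): Stop slide: 10 x 10 mm steel bar across the sill (scale frame x -47 to -37 mm, z 70 to 80 mm) ahead of the carrier. 0 to 0.01 m at the start (blocking); slides to the scale's +y up to 0.065 (end stop). The bar's inner end is at y -10 mm + travel, clear of the carrier from 0.055 on. Friction about 2 N; stays where left.
- stop_tab (a point): On the inner (-y) face of the stop slide's upright black tab; push here to the scale's +y, fingers between tab and sill. Tab 22 mm along x, 8 mm thick, z 68 to 118 mm; inner face at scale y 94 mm + travel, x -42 mm; this point at z 100 mm. Axes as the scale's.
- carrier: Carrier to weigh, waiting on the sill: aluminium pan 60 mm (x) by 84 mm (y), 16 mm high, with plates 60 mm wide, 30 mm high at both ends (outer faces x +-30 mm); small box fixed inside, top z 24 mm. Bail: uprights at y +-40 mm and an 8 mm bar along y, underside z 50, top z 58 mm. Origin: centre of underside, z up, x about along the scale's x. Height 80 mm, 0.28 to 0.44 kg.
- carrier_grip: The carrier's grip, fixed to it: grey block 16 mm (x) by 30 mm (y) by 22 mm high on the bail bar, origin at its centre, 69 mm above the carrier's underside, axes as the carrier's.
- stand_empty: Fixed flat stand, 80 mm (x) by 104 mm (y), with nothing on it. Origin at the centre of its underside, pocket floor at z 8 mm, pocket 72 mm (x) by 96 mm (y) inside a lip 5 mm high. A carrier fits either way round with 6 mm play on each side.
- stand_full: The same kind of stand, on which the already weighed carrier stands.
- carrier_done: The already weighed carrier, the same in shape as the one to weigh (80 mm high); origin at the centre of its underside. To be left alone.
- bottle_a: Dark bottle, 44 mm diameter, 105 mm high, bystander near the stands; origin at the centre of its underside.
- bottle_b: Light bottle, 43 mm diameter, 96 mm high, bystander; origin at the centre of its underside.
- cup: Lidded sample cup, 64 mm diameter, 62 mm high, bystander near the front edge; origin at the centre of its underside.
There are look-alikes about, which are no part of the job. Leave any yellow look-alike of the stand_empty alone.

How it is judged:
On the way, in this order (a step that is already met when the one before it is completed fails the run):
1. the stop slide is pushed clear of the sill while the carrier still stands on it (value of joint stop_slide above 0.055 m and x of carrier in the frame of hook_scale below -0.05 m and z of carrier in the frame of hook_scale below 0.064 m), for 0.1 s.
2. the carrier has been pushed, standing on the sill and not held by its grip, so that its bail comes over the tips of the hook (x of carrier in the frame of hook_scale between -0.04 and 0.005 m and z of carrier in the frame of hook_scale below 0.065 m and angle between carrier's own z axis and vertical below 0.2 rad and contact force between carrier_grip and the fingers below 0.1 N), for 0.1 s.
3. the carrier hangs on the hook alone, untouched and still, for a second (x of carrier in the frame of hook_scale between 0.032 and 0.06 m and value of joint hook above 0.004 m and contact force between carrier and the arm below 0.05 N and contact force between carrier and the fingers below 0.05 N and linear speed of carrier below 0.02 m/s and angular speed of carrier below 0.3 rad/s and velocity of joint hook between -0.005 and 0.005 m/s and angle between carrier's own z axis and vertical below 0.2 rad), for 1 s.
At the end, for the whole second after the job is handed in: The weighed carrier stands upright (within 0.06 rad) and at rest on the floor of the empty stand's pocket (centre within 12 mm, underside within 3 mm of the floor), released, and the hook is empty and back at zero (within 2 mm) (horizontal distance between carrier and stand_empty below 0.012 m and z of carrier in the frame of stand_empty between 0.005 and 0.011 m and angle between carrier's own z axis and vertical below 0.06 rad and linear speed of carrier below 0.02 m/s and value of joint hook below 0.002 m); the robot touches nothing.
It fails at once if the hook is yanked down more than 18 mm (value of joint hook above 0.018 m).
It fails at once if the carrier is tipped over (angle between carrier's own z axis and vertical above 0.9 rad).
It fails at once if the already weighed carrier is disturbed (distance of carrier_done from where it was at the start of the episode above 0.015 m).
It fails at once if a bystander is disturbed (distance of any of bottle_a, bottle_b, cup from where it was at the start of the episode above 0.02 m).
It also fails if it takes over 72 s, if anything falls off the work surface, if the arm or the gripper's body presses on something with over 40 N, if the wrist force passes 120 N, or if a joint passes its speed limit or range.

## Working session

There is one attempt and no reset: what is moved stays moved. The work goes in short steps, Python scripts to look and compute and a tool call to move; the robot and the scene stay as the last step left them, time stands still between calls to the robot, and variables do not carry over. Pictures are saved under pics/ and viewed, and the job is handed in when it is done.

Besides the shell and the picture viewer there is one more tool, called after "Request:" in YAML: its name, and indented under it one key for each argument. step_arm: Moves the arm, as the interface text tells. Its arguments: {"type":"object","properties":{"moves":{"type":"array","items":{"type":"array","items":{"type":"number"}}},"grip_force":{"type":"number"}},"required":["moves"]}

```bash
mkdir -p pics; ls
cat > h.py <<'E'
from station import *
import numpy as np, cv2
from scipy.spatial.transform import Rotation as R
def snap(n,f=None):
    s=snapshot(n)
    if f: cv2.imwrite(f'pics/{f}.png',cv2.cvtColor(s['frame'],cv2.COLOR_RGB2BGR))
    return s
def cam(s):
    H=s['frame'].shape[0]; f=H/2/np.tan(np.radians(s['vfov'])/2)
    return f,R.from_quat(s['orientation']).as_matrix(),np.array(s['xyz'])
def cloud(s):
    f,M,t=cam(s); z=s['z_map']; v,u=np.mgrid[:z.shape[0],:z.shape[1]]
    P=np.stack([(u-s['cx'])/f*z,(v-s['cy'])/f*z,z],-1)@M.T+t
    P[z==0]=np.nan
    return P
def plane(s,u,v,h):
    f,M,t=cam(s); d=M@np.array([(u-s['cx'])/f,(v-s['cy'])/f,1]); return t+d*(h-t[2])/d[2]
E
python3 - <<'E'
from h import *
print(sense())
for n in ['scene','side','wrist']:
    s=snap(n,n+'0'); print(n,s['vfov'],s['cx'],s['cy'],s['xyz'],s['orientation'])
    np.savez(f'{n}0.npz',**s)
E
```

```text
pics
{'t': 0.0, 'q': array([-1.78483061e-01,  5.28456511e-01,  1.43388979e+00, -5.73809797e-06,
        1.18137878e+00, -1.78458139e-01]), 'qd': array([-0.00044132, -0.0020323 , -0.00023225,  0.00081184, -0.00110784,
        0.00061399]), 'tau': array([ 2.50220628e-04, -4.42344439e+01, -1.78024775e+01, -2.06930472e-04,
        8.36740597e-03,  2.24214921e-05]), 'tcp_pos': array([6.24336834e-01, 1.58189611e-04, 2.49343473e-01]), 'tool_rot': array([-0.70697438,  0.00075032,  0.00073425,  0.70723837]), 'force': array([ 0.67336565, -0.62472771,  0.24547343]), 'ft_torque': array([-0.00442011,  0.01075186, -0.10136872]), 'finger_gap': 0.9956266228383118}
scene 57.55612654144527 274.82468523278646 200.73142527740293 [ 0.85997332 -0.65714127  1.04355003] [ 0.90708707  0.27938858 -0.09813131 -0.2991744 ]
side 52.31162336753158 285.16439916430255 200.12777315706356 [0.93697761 0.44238265 1.26906908] [ 0.3334821   0.90085822 -0.26228763 -0.0919204 ]
wrist 70.33585691420447 284.5358855415478 207.9471579225973 [0.62509592 0.07178377 0.3736427 ] [ 9.89985748e-01 -2.26652464e-04 -9.70864459e-04  1.41163826e-01]
```

View pics/scene0.png

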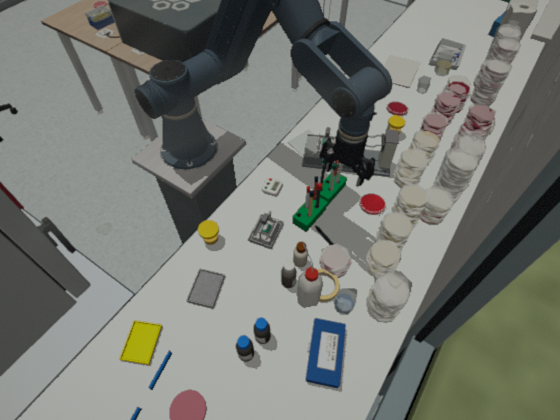

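View pics/side0.png

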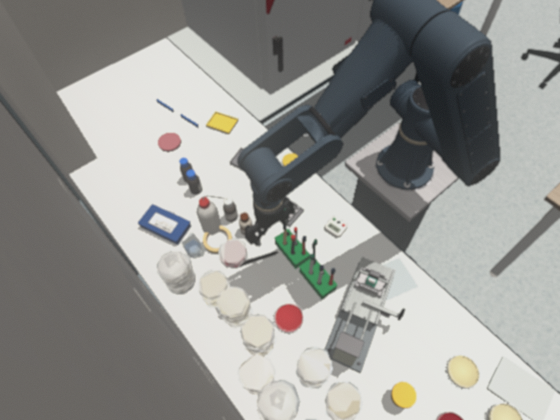

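View pics/wrist0.png

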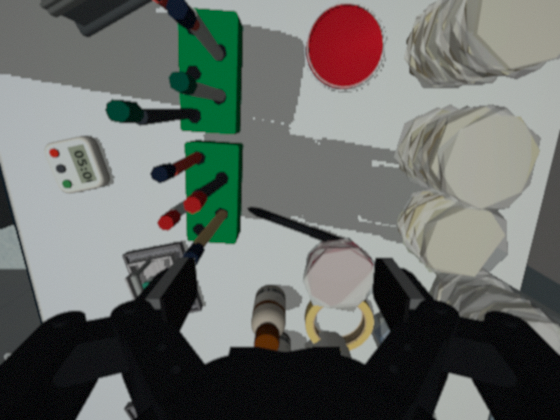

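Run:
```python
from h import *
s=dict(np.load('side0.npz')); P=cloud(s)
im=cv2.cvtColor(s['frame'],cv2.COLOR_RGB2BGR)
a=im[250:375,310:430]; cv2.imwrite('pics/sidecrop.png',cv2.resize(a,None,fx=5,fy=4.8,interpolation=cv2.INTER_CUBIC))
for (u,v) in [(372,270),(350,350),(395,313),(403,314),(359,300),(380,318),(347,325),(335,337),(330,358),(362,366),(392,265),(372,262),(290,213)]:
    print(u,v,P[v,u].round(3))
s=dict(np.load('scene0.npz')); P=cloud(s)
im=cv2.cvtColor(s['frame'],cv2.COLOR_RGB2BGR)
cv2.imwrite('pics/scenecrop.png',cv2.resize(im[200:320,170:330],None,fx=5,fy=5,interpolation=cv2.INTER_CUBIC))
cv2.imwrite('pics/scenecrop2.png',cv2.resize(im[100:200,280:420],None,fx=5,fy=5,interpolation=cv2.INTER_CUBIC))
for (u,v) in [(207,288),(265,230),(208,232),(300,255),(288,275),(272,187),(310,285),(345,150),(390,150)]:
    print(u,v,P[v,u].round(3))
```

```text
372 270 [0.447 0.231 0.138]
350 350 [0.651 0.346 0.143]
395 313 [0.467 0.351 0.078]
403 314 [0.466 0.37  0.113]
359 300 [0.509 0.256 0.056]
380 318 [0.482 0.327 0.002]
347 325 [0.603 0.292 0.111]
335 337 [0.625 0.281 0.012]
330 358 [0.676 0.313 0.008]
362 366 [0.622 0.387 0.005]
392 265 [0.329 0.235 0.004]
372 262 [0.394 0.198 0.059]
290 213 [0.561 0.008 0.295]
207 288 [ 0.43  -0.397  0.01 ]
265 230 [ 0.463 -0.152  0.031]
208 232 [ 0.336 -0.269  0.06 ]
300 255 [ 0.611 -0.186  0.073]
288 275 [ 0.619 -0.26   0.079]
272 187 [0.379 0.008 0.022]
310 285 [ 0.694 -0.275  0.135]
345 150 [ 0.629 -0.036  0.382]
390 150 [0.658 0.309 0.104]
```

View pics/sidecrop.png

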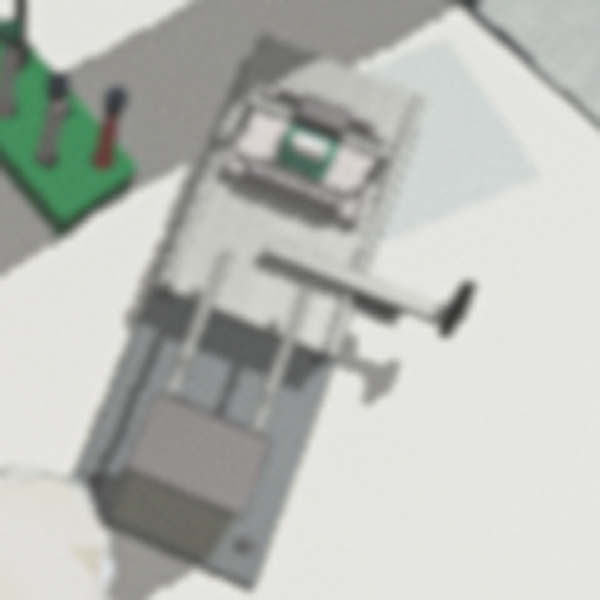

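View pics/scenecrop.png

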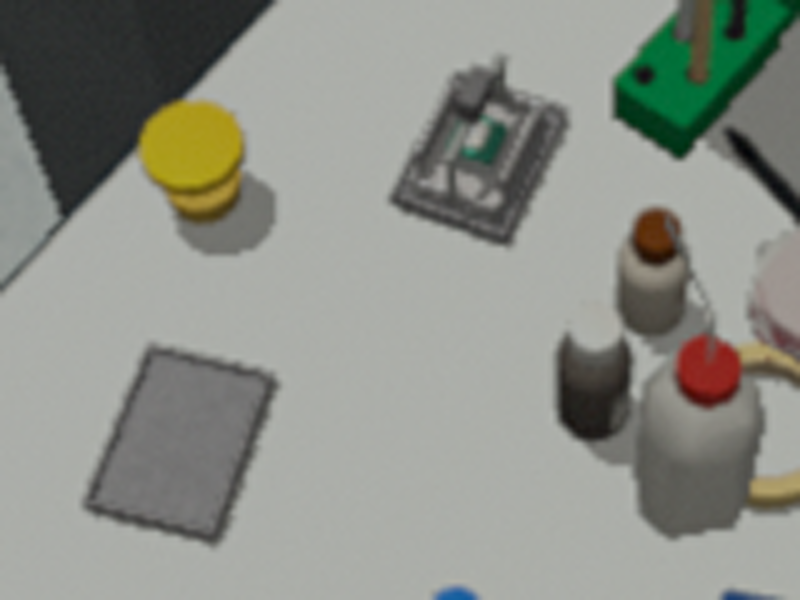

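View pics/scenecrop2.png

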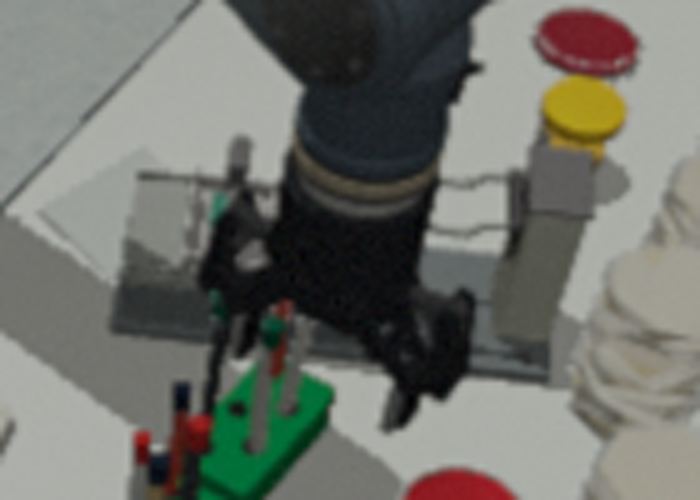

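Run:
```python
from h import *
for nm in ['side','scene']:
    s=dict(np.load(nm+'0.npz')); P=cloud(s); X,Y,Z=P[...,0],P[...,1],P[...,2]
    def rect(lab,m):
        m=cv2.morphologyEx(m.astype(np.uint8),cv2.MORPH_OPEN,np.ones((2,2)))
        n,l,st,c=cv2.connectedComponentsWithStats(m)
        if n<2: print(lab,'none');return
        k=1+np.argmax(st[1:,4]); q=P[l==k][:,:2].astype(np.float32)
        r=cv2.minAreaRect(q*1000); print(nm,lab,st[k,4],np.round(r[0],1),np.round(r[1],1),round(r[2],2),'z',np.median(P[l==k][:,2]).round(4))
    roi=(X>.25)&(X<.8)&(Y>.15)&(Y<.45)
    rect('coltop',roi&(Z>.138)&(Z<.148)&(X>.58))
    rect('deck',roi&(Z>.055)&(Z<.069))
    rect('base',roi&(Z>.003)&(Z<.018))
    rect('grip',roi&(Z>.132)&(Z<.146)&(X<.55))
    rect('tab',roi&(Z>.11)&(Z<.122)&(X<.55)&(Y>.34))
    rect('stand',(X>.33)&(X<.52)&(Y<-.3)&(Y>-.5)&(Z>.004)&(Z<.018))
    rect('full',(X>.38)&(X<.56)&(Y<-.07)&(Y>-.23)&(Z>.004)&(Z<.1))
```

```text
side coltop 392 [622.9 331.3] [82.7 61.5] 18.85 z nan
side deck 1125 [486.  276.3] [155.9 145.2] 37.04 z 0.0594
side base 470 [613.6 286.4] [149.3  32.8] 37.37 z nan
side grip 62 [438.5 249.4] [21.7 45.9] 68.72 z 0.137
side tab 21 [439.5 366.6] [65.4  7.1] 4.49 z 0.113
side stand 75 [ 538.  -259.1] [466.7  38.3] 58.96 z nan
side full 159 [ 444.2 -106.5] [86.7 38.8] 13.74 z 0.0094
scene coltop 193 [633.2 406.7] [ 52.3 222.9] 9.06 z 0.1434
scene deck 314 [nan nan] [0. 0.] 0.0 z nan
scene base 282 [665.3 196.3] [103.7 382.1] 17.5 z 0.0127
scene grip 37 [422.5 310. ] [ 12.1 178.7] 22.55 z 0.1393
tab none
scene stand 978 [ 428.  -395.8] [ 81.4 105. ] 21.19 z nan
scene full 770 [ 438.1 -144.6] [ 71.9 140.5] 36.13 z nan
```

Run:
```python
from h import *
s=dict(np.load('side0.npz')); P=cloud(s)
c=[plane(s,310+a/5,250+b/4.8,.143)[:2] for a,b in [(160,395),(270,432),(235,515),(118,468)]]
print(np.round(c,4),np.mean(c,0))
im=cv2.cvtColor(s['frame'],cv2.COLOR_RGB2BGR)
X,Y,Z=P[...,0],P[...,1],P[...,2]
g=(~np.isnan(Z))&(X>.25)&(X<.8)&(Y>.12)&(Y<.45)
Q=P[g]
def rr(lab,q):
    q=q.astype(np.float32)*1000
    for _ in range(1): pass
    r=cv2.minAreaRect(q[:,:2].copy()); print(lab,len(q),r)
top=Q[(abs(Q[:,2]-.143)<.003)&(Q[:,0]>.58)]; print('top med',np.median(top,0)); rr('top',top)
for yaw in np.radians([22,24,26,28,30,32,34]):
    e=np.array([np.cos(yaw),np.sin(yaw)]); n=np.array([-e[1],e[0]])
    d=Q[abs(Q[:,2]-.06)<.003]; v=d[:,:2]@n; u=d[:,:2]@e
    t=top[:,:2]@n; tu=top[:,:2]@e
    print(np.degrees(yaw),'deck v',np.percentile(v,[1,5,95,99]).round(4),'u',np.percentile(u,[1,99]).round(4),'top',np.percentile(t,[2,98]).round(4),np.percentile(tu,[2,98]).round(4))
# topdown raster
img=np.zeros((600,600),np.uint8)
for p in Q:
    if p[2]>.03:
        a=int((p[0]-.3)*1400); b=int((p[1]-.12)*1400)
        if 0<=a<600 and 0<=b<600: cv2.circle(img,(b,a),2,int(40+min(p[2],.15)*1400),-1)
cv2.imwrite('pics/top.png',img)
```

```text
[[0.6355 0.3008]
 [0.6064 0.3517]
 [0.6507 0.3701]
 [0.6788 0.3144]] [0.64285168 0.33424693]
top med [0.64320531 0.3363842  0.14184666]
top 316 ((642.5668334960938, 335.44482421875), (43.632965087890625, 63.6090087890625), 24.245458602905273)
22.0 deck v [0.004  0.0102 0.1118 0.1289] u [0.4361 0.7601] top [0.0406 0.101 ] [0.7009 0.7425]
24.000000000000004 deck v [-0.0126 -0.0089  0.0932  0.1088] u [0.4377 0.7604] top [0.0152 0.0757] [0.7032 0.744 ]
26.0 deck v [-0.0314 -0.0273  0.0749  0.0885] u [0.4389 0.7601] top [-0.0099  0.0503] [0.7042 0.7455]
28.0 deck v [-0.0524 -0.0456  0.056   0.0682] u [0.4394 0.7592] top [-0.0353  0.0251] [0.7044 0.7457]
29.999999999999996 deck v [-0.0754 -0.0649  0.0378  0.0477] u [0.4385 0.7571] top [-0.0606 -0.0001] [0.703  0.7453]
32.0 deck v [-0.0988 -0.0847  0.0203  0.0297] u [0.4373 0.7541] top [-0.0861 -0.0253] [0.7009 0.7444]
34.0 deck v [-0.122  -0.1044  0.0028  0.0122] u [0.4352 0.7503] top [-0.1114 -0.0504] [0.6983 0.7424]
```

View pics/top.png

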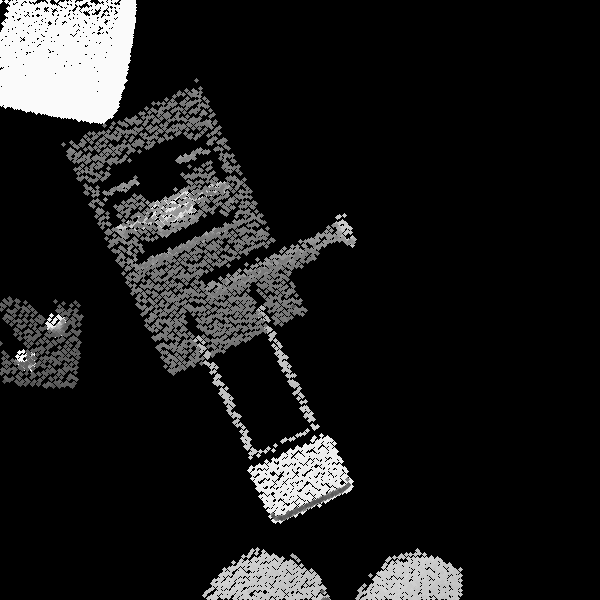

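Run:
```python
from h import *
s=dict(np.load('side0.npz')); P=cloud(s)
X,Y,Z=P[...,0],P[...,1],P[...,2]
Q=P[(~np.isnan(Z))&(X>.3)&(X<.75)&(Y>.16)&(Y<.42)]
yaw=np.radians(24.5)
best=None
for deg in np.arange(21,29,.25):
    y=np.radians(deg); e=np.array([np.cos(y),np.sin(y)]); n=np.array([-e[1],e[0]])
    c=np.array([.6428,.3354]); 
    rel=Q[:,:2]-c; u=rel@e+.107; v=rel@n   # scale coords
    m=(u>-.2)&(u<0)&(abs(v)<.065)&(Q[:,2]>.054)&(Q[:,2]<.07)
    # rails: edges per u-slice
    us=np.linspace(-.17,-.02,9); lo=[];hi=[]
    for a in us:
        w=v[m&(abs(u-a)<.01)]
        if len(w)<10: lo.append(np.nan);hi.append(np.nan);continue
        lo.append(np.percentile(w,3)); hi.append(np.percentile(w,97))
    pl=np.polyfit(us,lo,1); ph=np.polyfit(us,hi,1)
    print(deg,'slopes',pl[0].round(4),ph[0].round(4),'edges',pl[1].round(4),ph[1].round(4),'u',np.percentile(u[m],[.5,99.5]).round(4))
y=np.radians(24.25); e=np.array([np.cos(y),np.sin(y)]); n=np.array([-e[1],e[0]])
rel=Q[:,:2]-np.array([.6428,.3354]); u=rel@e+.107; v=rel@n; z=Q[:,2]
def st(l,m): print(l,m.sum(),'u',np.percentile(u[m],[2,50,98]).round(4),'v',np.percentile(v[m],[2,50,98]).round(4),'z',np.median(z[m]).round(4))
st('grip',(z>.132)&(z<.15)&(u<-.03)&(u>-.17)&(abs(v)<.03))
st('bail',(z>.112)&(z<.124)&(u<-.07)&(u>-.17)&(abs(v)<.05))
st('stopbar',(z>.073)&(z<.09)&(u<-.025)&(u>-.06)&(abs(v)<.06))
st('tab',(z>.09)&(z<.125)&(u<-.02)&(u>-.08)&(v>.07))
for sg in(-1,1): st('rod',(z>.095)&(z<.125)&(u<.07)&(u>-.03)&(v*sg>0)&(abs(v)<.05))
st('plates',(z>.082)&(z<.096)&(u<-.06)&(u>-.17)&(abs(v)<.05))
```

```text
21.0 slopes 0.0151 0.1174 edges -0.0607 0.0504 u [-0.1804 -0.0014]
21.25 slopes 0.0185 0.1067 edges -0.0602 0.0502 u [-0.1803 -0.0013]
21.5 slopes 0.0248 0.1038 edges -0.0592 0.0508 u [-0.1802 -0.0009]
21.75 slopes 0.0275 0.0951 edges -0.0585 0.0506 u [-0.18   -0.0007]
22.0 slopes 0.0374 0.0916 edges -0.0571 0.0512 u [-0.18   -0.0007]
22.25 slopes 0.042 0.0859 edges -0.0563 0.0514 u [-0.1799 -0.0008]
22.5 slopes 0.0449 0.0807 edges -0.0554 0.0517 u [-0.1798 -0.001 ]
22.75 slopes 0.0444 0.0729 edges -0.0547 0.0517 u [-0.1799 -0.0008]
23.0 slopes 0.0401 0.0667 edges -0.0543 0.0519 u [-0.1802 -0.0008]
23.25 slopes 0.0339 0.0595 edges -0.0539 0.0522 u [-0.1803 -0.0009]
23.5 slopes 0.0288 0.0545 edges -0.0535 0.0525 u [-0.1802 -0.0009]
23.75 slopes 0.0268 0.0501 edges -0.0529 0.053 u [-0.1802 -0.0009]
24.0 slopes 0.0208 0.0459 edges -0.0527 0.0535 u [-0.1803 -0.0007]
24.25 slopes 0.0142 0.0388 edges -0.0525 0.0536 u [-0.1802 -0.0007]
24.5 slopes 0.01 0.032 edges -0.052 0.0537 u [-0.1801 -0.0009]
24.75 slopes 0.0058 0.0273 edges -0.0515 0.054 u [-0.18   -0.0011]
25.0 slopes 0.0012 0.0213 e
[... 884 characters left out ...]
0535 -0.0284 edges -0.0449 0.0588 u [-0.18   -0.0006]
28.5 slopes -0.0573 -0.0229 edges -0.0444 0.0594 u [-0.18   -0.0009]
28.75 slopes -0.0617 -0.0241 edges -0.0439 0.0593 u [-0.1799 -0.0008]
grip 63 u [-0.1153 -0.1069 -0.0998] v [-0.0181 -0.004   0.0096] z 0.1376
bail 55 u [-0.112  -0.107  -0.1015] v [-0.0451 -0.0043  0.0345] z 0.1163
stopbar 92 u [-0.0488 -0.0427 -0.0381] v [-0.0042  0.0276  0.0577] z 0.0778
tab 37 u [-0.0533 -0.0406 -0.0327] v [0.0977 0.1007 0.1054] z 0.1132
rod 65 u [-0.0148  0.0267  0.0684] v [-0.0278 -0.0249 -0.022 ] z 0.1088
rod 68 u [-0.016   0.0265  0.0675] v [0.0202 0.0231 0.026 ] z 0.1096
plates 108 u [-0.1373 -0.1012 -0.0777] v [-0.043  -0.0052  0.0353] z 0.0853
```

Request:
step_arm:
  moves:
    - [0, -0.15, 0, -4, 0, 6, 1]
    - [0, -0.3, 0, -8, 0, 12, 1]
    - [0, -0.44, 0, -12, 0, 18, 1]
    - [0, -0.44, 0, -14.85, 0, 24, 1]
    - [0, -0.44, 0, -14.85, 0, 30, 1]
    - [0, -0.44, 0, -14.85, 1, 34.05, 1]
    - [0, -0.44, 0, -14.85, 6, 34.05, 1]
    - [0, -0.44, 0, -14.85, 10, 34.05, 1]
    - [0, -0.44, 0, -14.85, 10, 34.05, 1]

```text
t: 1.27
tcp_pos: [0.4732, 0.3398, 0.1467]
tool_rot: [0.69, 0.151, -0.158, -0.69]
force: [-0.2, -0.1, 0.1]
finger_gap: -0.001
```

```bash
cat >> h.py <<'E'
YAW=np.radians(25.2); O=np.array([.5457,.2905]); E_=np.array([np.cos(YAW),np.sin(YAW)]); N_=np.array([-E_[1],E_[0]])
def tos(p): d=np.asarray(p)[...,:2]-O; return np.stack([d@E_,d@N_,np.asarray(p)[...,2]],-1)
def show():
    st=sense(); M=R.from_quat(st['tool_rot']).as_matrix()
    print('t',round(st['t'],2),'tcp',st['tcp_pos'].round(4),'scale',tos(st['tcp_pos']).round(4),'F',st['force'].round(2),'gap',round(st['finger_gap'],3)); print('toolaxes yaw',np.degrees(np.arctan2(M[1,0],M[0,0])).round(2),'y',M[:,1].round(3)); return st,M
E
python3 - <<'E'
from h import *
show(); s=snap('side','side1'); np.savez('side1.npz',**s)
snap('scene','scene1')
a=cv2.imread('pics/side1.png')[240:390,290:440]; cv2.imwrite('pics/side1c.png',cv2.resize(a,None,fx=4,fy=4,interpolation=cv2.INTER_CUBIC))
E
```

```text
t 1.27 tcp [0.4732 0.3398 0.1467] scale [-0.0447  0.0754  0.1467] F [-0.23 -0.08  0.11] gap -0.001
toolaxes yaw 25.24 y [-0.009 -0.003 -1.   ]
```

View pics/side1c.png

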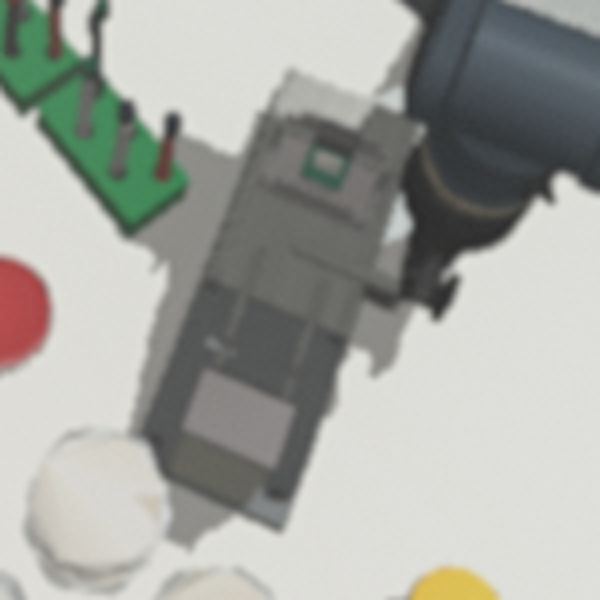

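View pics/scene1.png

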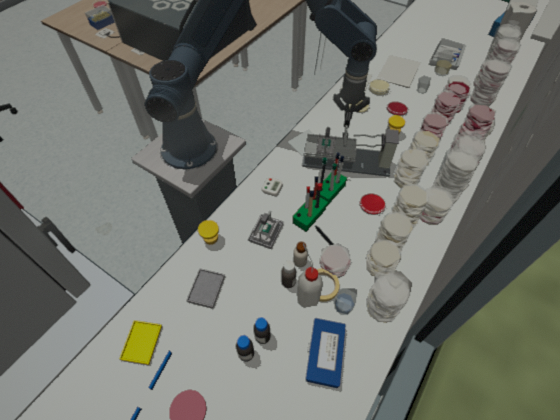

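Request:
step_arm:
  moves:
    - [0, 0, 0, 0.3, 2, 0, 1]
    - [0, 0, 0, 0.3, 4, 0, 1]
    - [0, 0, 0, 0.3, 4, 0, 1]

```text
t: 1.75
tcp_pos: [0.4787, 0.3415, 0.1096]
tool_rot: [-0.69, -0.153, 0.155, 0.69]
force: [-0.4, 0.1, -0.1]
finger_gap: -0.003
```

Request:
step_arm:
  moves:
    - [0, 0, 0, 0, 0, 1, 1]
    - [0, 0, 0, 0, 0, 2, 1]
    - [0, 0, 0, 0, 0, 3, 1]
    - [0, 0, 0, 0, 0, 4, 1]
    - [0, 0, 0, 0, 0, 5, 1]
    - [0, 0, 0, 0, 0, 6, 1]
    - [0, 0, 0, 0, 0, 7, 1]
    - [0, 0, 0, 0, 0, 7, 1]

```text
t: 2.75
tcp_pos: [0.4478, 0.4057, 0.1094]
tool_rot: [-0.69, -0.153, 0.156, 0.69]
force: [-0.2, -0.5, 0.3]
finger_gap: 0.0
```

Run:
```python
from h import *
show(); s=snap('scene','scene2'); P=cloud(s)
a=cv2.imread('pics/scene2.png')[100:200,280:420]; cv2.imwrite('pics/scene2c.png',cv2.resize(a,None,fx=5,fy=5,interpolation=cv2.INTER_CUBIC))
for nm in ['scene','side']:
    s=snap(nm,nm+'2'); P=cloud(s); Q=P[~np.isnan(P[...,2])]; S=tos(Q)
    m=(S[:,0]>-.06)&(S[:,0]<-.025)&(S[:,1]>.05)&(S[:,1]<.2)&(S[:,2]>.068)&(S[:,2]<.085); print(nm,m.sum(),np.percentile(S[m],[2,50,98],axis=0).round(3) if m.sum() else '')
    m=(S[:,0]>-.06)&(S[:,0]<-.025)&(abs(S[:,1])<.05)&(S[:,2]>.068)&(S[:,2]<.085); print(nm,'bar inside',m.sum())
    m=(S[:,0]>-.06)&(S[:,0]<-.025)&(S[:,1]>.13)&(S[:,2]>.068)&(S[:,2]<.12); print(nm,m.sum(),np.percentile(S[m],[2,50,98],axis=0).round(3) if m.sum() else '')
a=cv2.imread('pics/side2.png')[240:390,290:440]; cv2.imwrite('pics/side2c.png',cv2.resize(a,None,fx=4,fy=4,interpolation=cv2.INTER_CUBIC))
```

```text
t 2.75 tcp [0.4478 0.4057 0.1094] scale [-0.0395  0.1459  0.1094] F [-0.19 -0.51  0.3 ] gap 0.0
toolaxes yaw 25.21 y [-0.004 -0.    -1.   ]
scene 67 [[-0.051  0.053  0.069]
 [-0.043  0.099  0.08 ]
 [-0.035  0.157  0.084]]
scene bar inside 3
scene 56 [[-0.055  0.132  0.075]
 [-0.044  0.138  0.102]
 [-0.03   0.157  0.117]]
side 137 [[-0.047  0.056  0.069]
 [-0.041  0.095  0.078]
 [-0.036  0.136  0.083]]
side bar inside 2
side 22 [[-0.047  0.131  0.071]
 [-0.039  0.135  0.08 ]
 [-0.035  0.139  0.112]]
```

View pics/scene2c.png

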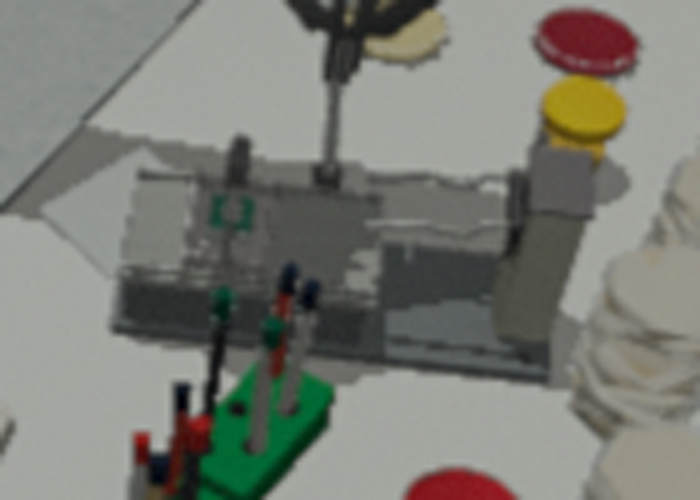

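View pics/side2c.png

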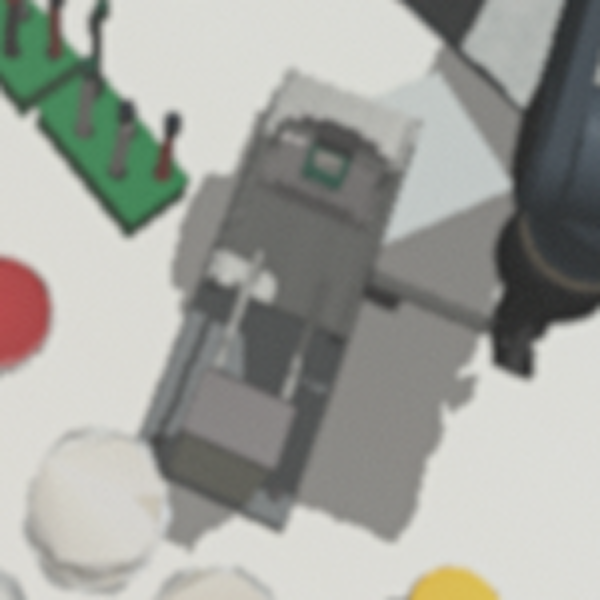

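Request:
step_arm:
  moves:
    - [0, 0, 0, 0, -3.5, -0.3, 1]
    - [0, 0, 0, 0, -8, -0.5, 1]
    - [0, 0, 0, -4, -8, -5, 1]
    - [0, 0, 0, -8, -8, -10, 1]
    - [0, 0, 0, -12.8, -8, -14.7, 1]
    - [0, 0, 0, -12.8, -8, -14.7, 1]

```text
t: 3.65
tcp_pos: [0.392, 0.2142, 0.1893]
tool_rot: [-0.69, -0.149, 0.156, 0.691]
force: [1.0, 0.4, 0.6]
finger_gap: 0.001
```

Run:
```python
from h import *
show()
s=snap('scene','scene3'); np.savez('scene3.npz',**s); P=cloud(s); S=tos(P[~np.isnan(P[...,2])])
m=(S[:,0]>-.06)&(S[:,0]<-.025)&(abs(S[:,1])<.06)&(S[:,2]>.070)&(S[:,2]<.085); print('bar',m.sum(), S[m][:,1].min() if m.sum() else '')
s=snap('side','side3'); P=cloud(s); S=tos(P[~np.isnan(P[...,2])])
m=(S[:,0]>-.055)&(S[:,0]<-.025)&(S[:,1]>.13)&(S[:,2]>.1)&(S[:,2]<.12); print('tab',m.sum(),np.percentile(S[m],[2,50,98],axis=0).round(3) if m.sum() else '')
m=(S[:,0]>-.055)&(S[:,0]<-.025)&(S[:,1]>.0)&(S[:,2]>.07)&(S[:,2]<.085); print('bar',m.sum(),np.percentile(S[m],[0,2,50,98],axis=0).round(3) if m.sum() else '')
m=(S[:,0]>-.15)&(S[:,0]<-.06)&(abs(S[:,1])<.046)&(S[:,2]>.08)&(S[:,2]<.095); print('carr',m.sum(),np.percentile(S[m],[0,2,50,98],axis=0).round(3) if m.sum() else '')
for n in ['scene','side']:
    a=cv2.imread(f'pics/{n}3.png'); a=a[100:200,280:420] if n=='scene' else a[240:360,290:440]; cv2.imwrite(f'pics/{n}3c.png',cv2.resize(a,None,fx=5,fy=5,interpolation=cv2.INTER_CUBIC))
```

```text
t 3.65 tcp [0.392  0.2142 0.1893] scale [-0.1716 -0.0036  0.1893] F [1.05 0.42 0.56] gap 0.001
toolaxes yaw 24.9 y [-0.009 -0.002 -1.   ]
bar 11 -0.051897183738368276
tab 33 [[-0.051  0.158  0.102]
 [-0.04   0.16   0.114]
 [-0.031  0.165  0.119]]
bar 172 [[-0.05   0.054  0.071]
 [-0.048  0.057  0.071]
 [-0.041  0.109  0.078]
 [-0.032  0.159  0.083]]
carr 152 [[-0.139 -0.044  0.08 ]
 [-0.138 -0.041  0.08 ]
 [-0.101 -0.002  0.083]
 [-0.077  0.037  0.092]]
```

View pics/scene3c.png

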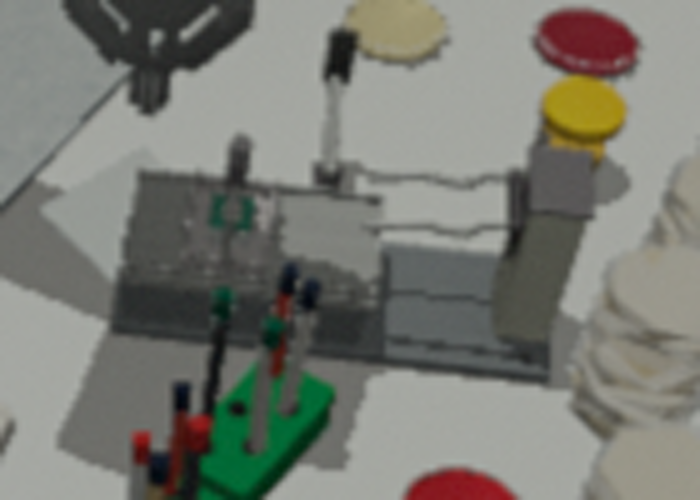

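View pics/side3c.png

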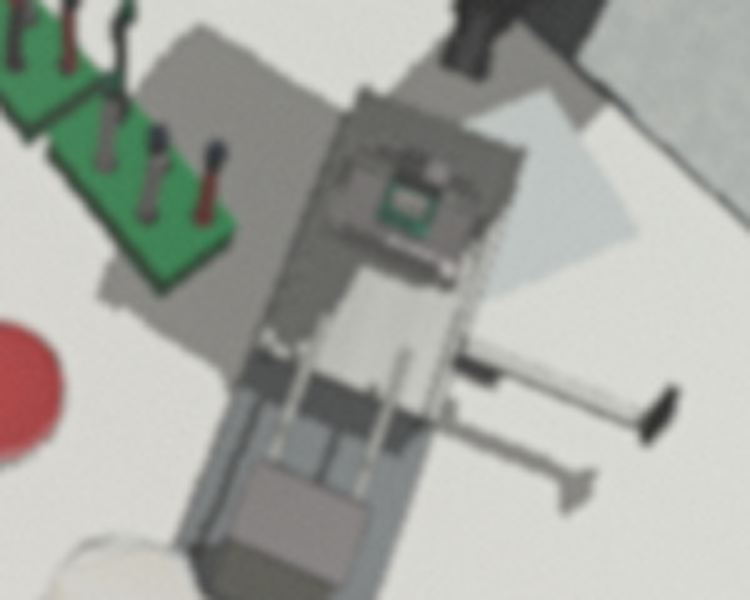

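Request:
step_arm:
  moves:
    - [0, 0, 0, 0.3, 4.5, 0.2, 1]
    - [0, 0, 0, 0.3, 9.3, 0.2, 1]
    - [0, 0, 0, 0.3, 9.3, 0.2, 1]
    - [0, 0, 0, 0.3, 9.3, 0.2, 1]

```text
t: 4.25
tcp_pos: [0.3978, 0.2207, 0.0976]
tool_rot: [-0.69, -0.153, 0.154, 0.691]
force: [0.6, 0.3, -0.1]
finger_gap: -0.001
```

Run:
```python
from h import *
show()
for n in ['scene','side']:
    snap(n,n+'4'); a=cv2.imread(f'pics/{n}4.png'); a=a[100:200,280:420] if n=='scene' else a[240:360,290:440]; cv2.imwrite(f'pics/{n}4c.png',cv2.resize(a,None,fx=5,fy=5,interpolation=cv2.INTER_CUBIC))
```

```text
t 4.25 tcp [0.3978 0.2207 0.0976] scale [-0.1636 -0.0002  0.0976] F [ 0.56  0.3  -0.09] gap -0.001
toolaxes yaw 25.07 y [-0.003  0.    -1.   ]
```

View pics/scene4c.png

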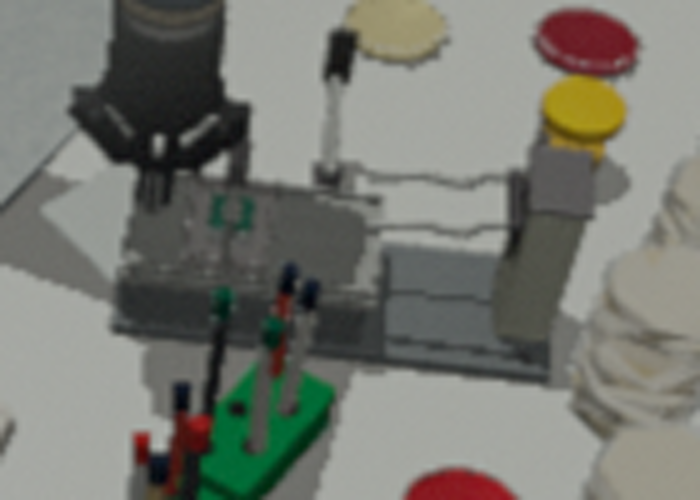

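View pics/side4c.png

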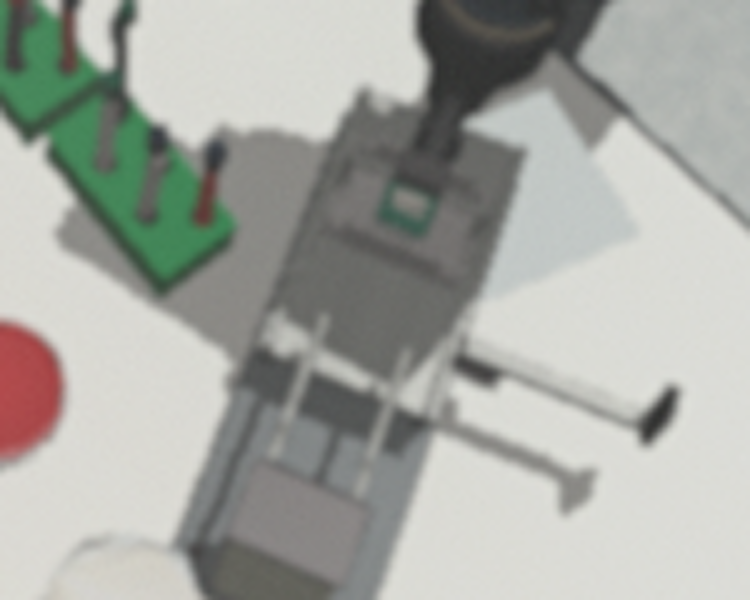

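Run:
```python
from h import *
print(sense()['q'].round(3))
```

```text
[ 0.259  0.579  1.982  0.002  0.581 -0.18 ]
```

Request:
step_arm:
  moves:
    - [0, 0.17, 0, -0.8, 0, 0, 1]
    - [0, 0.35, 0, -0.8, 0, 0, 1]
    - [0, 0.52, 0, -0.8, 0.2, 0, 1]
    - [0, 0.7, 0, -0.8, 0.2, 0, 1]
    - [0, 0.87, 0, -0.8, 0.2, 0, 1]
    - [0, 1.05, 0, -0.8, 0.2, 0, 1]
    - [0, 1.22, 0, -0.8, 0.2, 0, 1]
    - [0, 1.4, 0, -0.8, 0.2, 0, 1]
    - [0, 1.57, 0, -0.8, 0.2, 0, 1]
    - [0, 1.57, 0, -0.8, 0.2, 0, 1]

```text
t: 5.6
tcp_pos: [0.392, 0.2176, 0.0983]
tool_rot: [-0.596, 0.378, -0.38, 0.598]
force: [0.2, -0.4, -0.0]
finger_gap: 0.001
```

Run:
```python
from h import *
st,M=show(); print(M.round(3))
for n in ['scene']:
    snap(n,n+'5'); a=cv2.imread(f'pics/{n}5.png'); a=a[100:200,280:420] if n=='scene' else a[240:360,290:440]; cv2.imwrite(f'pics/{n}5c.png',cv2.resize(a,None,fx=5,fy=5,interpolation=cv2.INTER_CUBIC))
```

```text
t 5.6 tcp [0.392  0.2176 0.0983] scale [-0.1701 -0.0006  0.0983] F [ 0.24 -0.42 -0.05] gap 0.001
toolaxes yaw -64.78 y [ 0.004  0.002 -1.   ]
[[ 0.426  0.004  0.905]
 [-0.905  0.002  0.426]
 [-0.    -1.     0.005]]
```

View pics/scene5c.png

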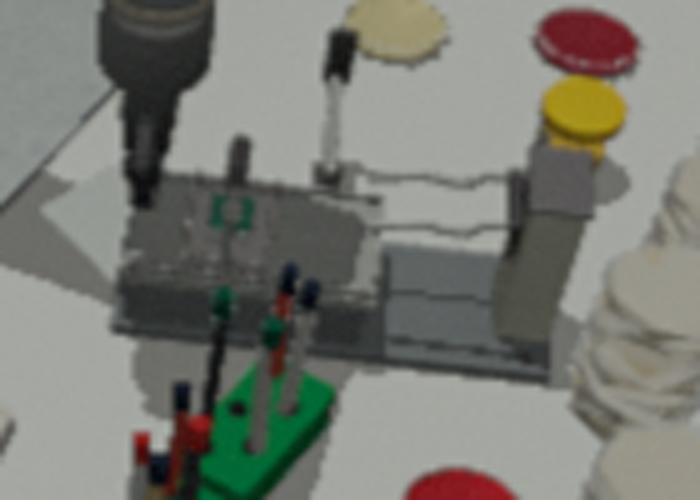

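Request:
step_arm:
  moves:
    - [0, 0, 0, 0, 0.4, 1, 1]
    - [0, 0, 0, 0, 0.4, 2, 1]
    - [0, 0, 0, 0, 0.4, 2.8, 1]
    - [0, 0, 0, 0, 0.4, 3.6, 1]
    - [0, 0, 0, 0, 0.4, 4.4, 1]
    - [0, 0, 0, 0, 0.4, 5.2, 1]
    - [0, 0, 0, 0, 0.4, 6, 1]
    - [0, 0, 0, 0, 0.4, 6.8, 1]
    - [0, 0, 0, 0, 0.4, 7.6, 1]
    - [0, 0, 0, 0, 0.4, 8.4, 1]
    - [0, 0, 0, 0, 0.4, 9.2, 1]
    - [0, 0, 0, 0, 0.4, 9.2, 1]

```text
t: 7.15
tcp_pos: [0.4766, 0.2573, 0.0947]
tool_rot: [-0.595, 0.377, -0.38, 0.599]
force: [-0.1, 0.0, 0.4]
finger_gap: 0.002
```

```bash
cat >> h.py <<'E'
def carr(s,u0,w=.05):
    P=cloud(s); S=tos(P[~np.isnan(P[...,2])])
    for z0,z1,l in [(.078,.096,'plate'),(.108,.124,'bar'),(.127,.15,'grip')]:
        m=(S[:,0]>u0-w)&(S[:,0]<u0+w)&(abs(S[:,1])<.05)&(S[:,2]>z0)&(S[:,2]<z1)
        print(l,m.sum(),np.percentile(S[m],[3,50,97],axis=0).round(3).tolist() if m.sum() else '')
def look(tag):
    for n in ['scene','side']:
        s=snap(n,n+tag); np.savez(f'{n}{tag}.npz',**s); a=cv2.imread(f'pics/{n}{tag}.png'); a=a[100:200,280:420] if n=='scene' else a[240:360,290:440]; cv2.imwrite(f'pics/{n}{tag}c.png',cv2.resize(a,None,fx=5,fy=5,interpolation=cv2.INTER_CUBIC))
E
python3 - <<'E'
from h import *
show(); look('6')
for n in ['scene','side']: print(n); carr(dict(np.load(n+'6.npz')),-.035)
E
```

```text
t 7.15 tcp [0.4766 0.2573 0.0947] scale [-0.0766 -0.0006  0.0947] F [-0.08  0.01  0.42] gap 0.002
toolaxes yaw -64.73 y [ 0.006  0.003 -1.   ]
scene
plate 99 [[-0.08, -0.044, 0.078], [-0.043, -0.011, 0.086], [-0.008, 0.024, 0.095]]
bar 52 [[-0.076, -0.046, 0.108], [-0.033, -0.024, 0.114], [0.013, 0.026, 0.122]]
grip 55 [[-0.081, -0.04, 0.128], [-0.04, -0.013, 0.139], [-0.031, 0.012, 0.149]]
side
plate 183 [[-0.072, -0.03, 0.079], [-0.033, -0.001, 0.084], [-0.007, 0.033, 0.092]]
bar 115 [[-0.076, -0.041, 0.109], [-0.036, 0.0, 0.116], [0.013, 0.037, 0.123]]
grip 184 [[-0.08, -0.04, 0.128], [-0.066, -0.001, 0.137], [-0.029, 0.04, 0.148]]
```

View pics/scene6c.png

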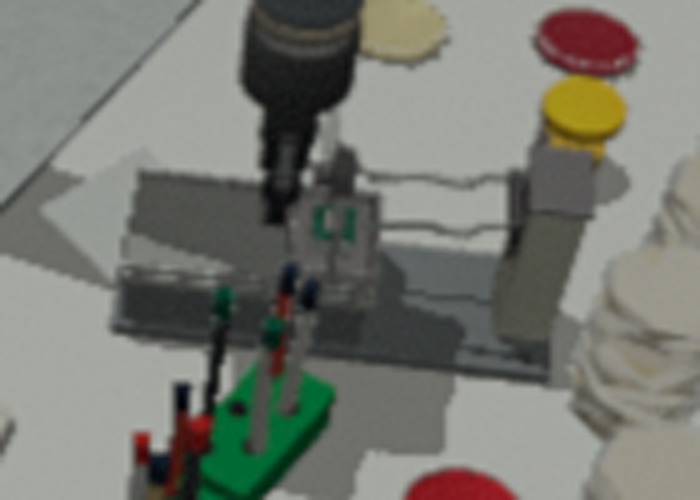

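View pics/side6c.png

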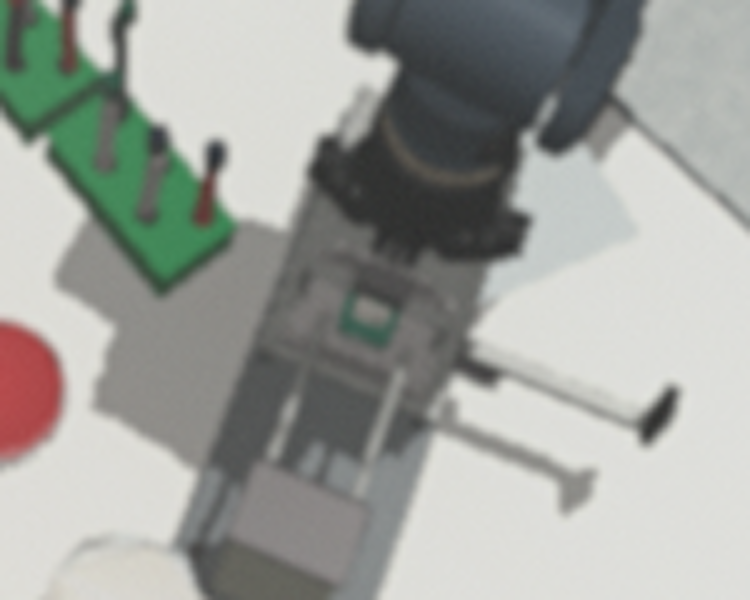

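Request:
step_arm:
  moves:
    - [0, 0, 0, 0, 0, 0.6, 1]
    - [0, 0, 0, 0, 0, 1.2, 1]
    - [0, 0, 0, 0, 0, 1.8, 1]
    - [0, 0, 0, 0, 0, 2.2, 1]
    - [0, 0, 0, 0, 0, 2.2, 1]
    - [0, 0, 0, 0, 0, 2.8, 1]
    - [0, 0, 0, 0, 0, 3.4, 1]
    - [0, 0, 0, 0, 0, 4.0, 1]
    - [0, 0, 0, 0, 0, 4.6, 1]
    - [0, 0, 0, 0, 0, 4.6, 1]

```text
t: 8.5
tcp_pos: [0.5188, 0.2772, 0.095]
tool_rot: [-0.595, 0.377, -0.38, 0.6]
force: [1.2, 0.1, -0.1]
finger_gap: 0.002
```

Run:
```python
from h import *
show(); look('7')
for n in ['scene','side']: print(n); carr(dict(np.load(n+'7.npz')),.01,.04)
```

```text
t 8.5 tcp [0.5188 0.2772 0.095 ] scale [-0.03   -0.0006  0.095 ] F [ 1.22  0.07 -0.11] gap 0.002
toolaxes yaw -64.73 y [ 0.008  0.003 -1.   ]
scene
plate 94 [[-0.024, -0.045, 0.078], [0.006, -0.011, 0.084], [0.039, 0.033, 0.091]]
bar 46 [[-0.002, -0.046, 0.108], [0.013, -0.024, 0.113], [0.043, 0.032, 0.123]]
grip 52 [[-0.024, -0.026, 0.129], [0.011, -0.012, 0.138], [0.019, 0.01, 0.146]]
side
plate 153 [[-0.025, -0.034, 0.078], [0.012, -0.003, 0.083], [0.039, 0.02, 0.094]]
bar 105 [[-0.026, -0.04, 0.109], [0.013, 0.001, 0.114], [0.034, 0.038, 0.121]]
grip 167 [[-0.029, -0.04, 0.128], [-0.017, -0.001, 0.137], [0.021, 0.04, 0.148]]
```

View pics/scene7c.png

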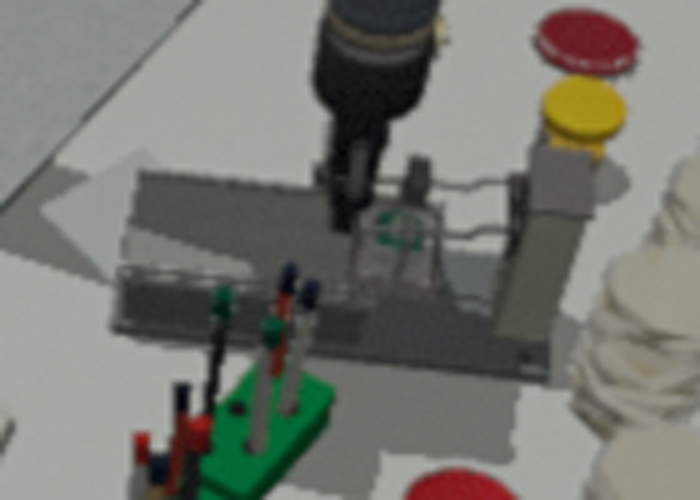

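View pics/side7c.png

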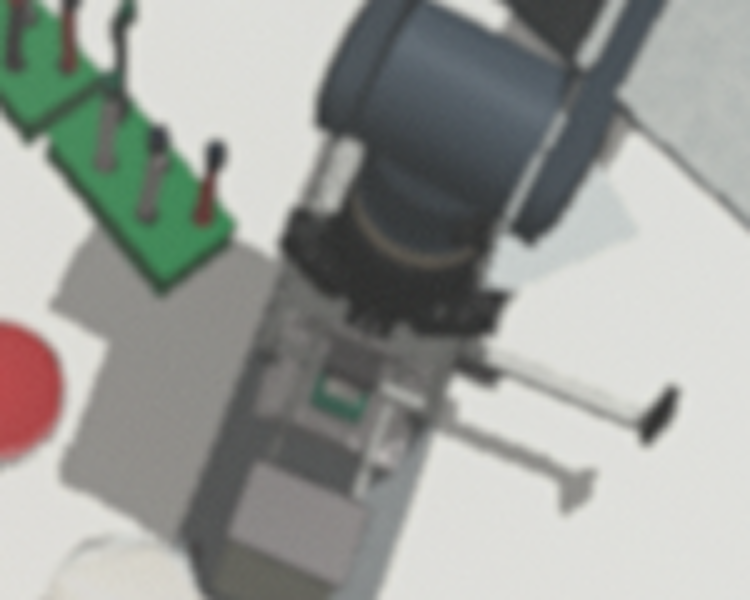

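Request:
step_arm:
  moves:
    - [0, 0, 0, 0, 0, 0.5, 1]
    - [0, 0, 0, 0, 0.1, 1.0, 1]
    - [0, 0, 0, 0, 0.2, 1.5, 1]
    - [0, 0, 0, 0, 0.3, 2.0, 1]
    - [0, 0, 0, 0, 0.4, 2.4, 1]
    - [0, 0, 0, 0, 0.4, 2.8, 1]
    - [0, 0, 0, 0, 0.4, 3.1, 1]
    - [0, 0, 0, 0, 0.4, 3.3, 1]
    - [0, 0, 0, 0, 0.4, 3.3, 1]

```text
t: 9.72
tcp_pos: [0.5479, 0.291, 0.0911]
tool_rot: [-0.595, 0.377, -0.38, 0.599]
force: [-1.1, 0.1, -0.3]
finger_gap: -0.001
```

Run:
```python
from h import *
show(); look('8')
for n in ['scene','side']: print(n); carr(dict(np.load(n+'8.npz')),.045,.038)
```

```text
t 9.72 tcp [0.5479 0.291  0.0911] scale [ 0.0022 -0.0005  0.0911] F [-1.09  0.07 -0.27] gap -0.001
toolaxes yaw -64.73 y [ 0.006  0.003 -1.   ]
scene
plate 38 [[0.012, -0.045, 0.078], [0.05, -0.017, 0.083], [0.07, 0.019, 0.093]]
bar 84 [[0.029, -0.042, 0.109], [0.061, -0.017, 0.114], [0.081, 0.026, 0.121]]
grip 44 [[0.009, -0.033, 0.128], [0.034, -0.009, 0.133], [0.044, 0.011, 0.145]]
side
plate 44 [[0.008, -0.042, 0.078], [0.042, -0.002, 0.082], [0.056, 0.039, 0.094]]
bar 106 [[0.01, -0.039, 0.108], [0.042, -0.001, 0.112], [0.073, 0.035, 0.123]]
grip 128 [[0.008, -0.041, 0.127], [0.017, -0.001, 0.133], [0.043, 0.043, 0.148]]
```

View pics/scene8c.png

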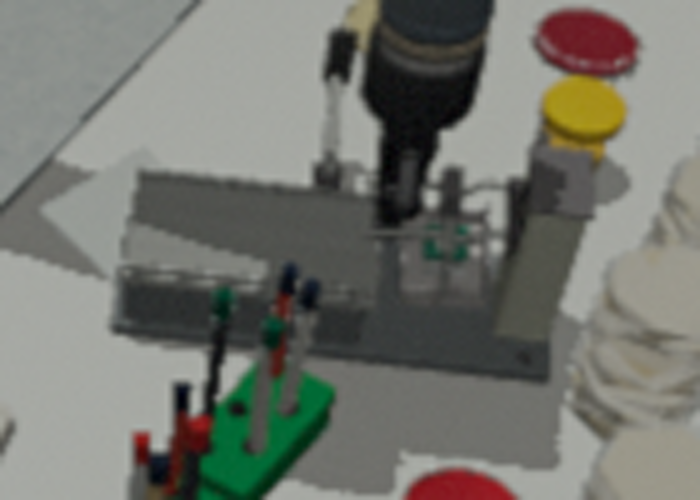

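View pics/side8c.png

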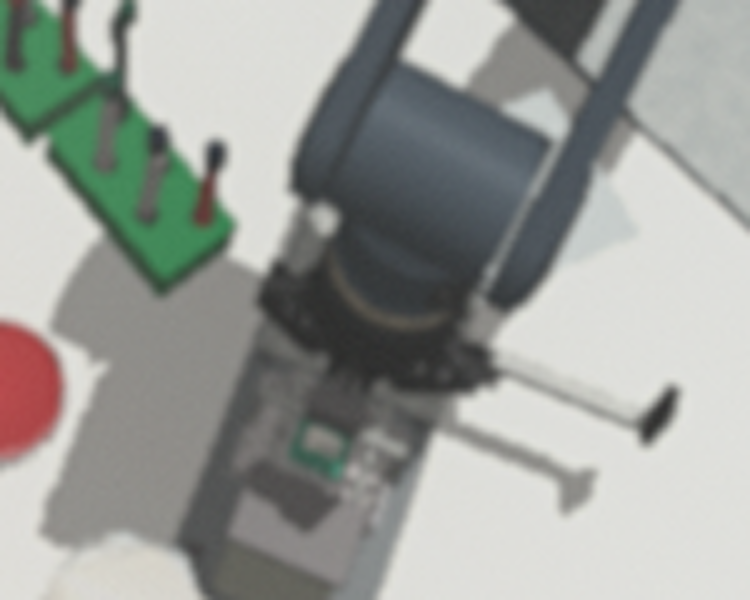

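Request:
step_arm:
  moves:
    - [0, 0, 0, 0, 0, -0.5, 1]
    - [0, 0, 0, 0, 0, -1.5, 1]
    - [0, 0, 0, 0, 0, -4, 1]
    - [0, 0, 0, 0, 0, -7, 1]
    - [0, 0, 0, 0, 0, -9, 1]
    - [0, 0, 0, 0, -4, -9, 1]
    - [0, 0, 0, 0, -9, -9, 1]
    - [0, 0, 0, 0, -10, -9, 1]

```text
t: 10.82
tcp_pos: [0.4671, 0.2526, 0.1938]
tool_rot: [-0.593, 0.376, -0.381, 0.601]
force: [-0.6, 0.4, 0.2]
finger_gap: -0.001
```

Run:
```python
from h import *
show(); look('9')
for n in ['scene','side']: print(n); carr(dict(np.load(n+'9.npz')),.045,.038)
```

```text
t 10.82 tcp [0.4671 0.2526 0.1938] scale [-0.0872 -0.0008  0.1938] F [-0.6   0.38  0.22] gap -0.001
toolaxes yaw -64.73 y [ 0.013  0.005 -1.   ]
scene
plate 34 [[0.009, -0.046, 0.079], [0.039, -0.01, 0.081], [0.067, 0.025, 0.089]]
bar 79 [[0.027, -0.041, 0.109], [0.064, -0.017, 0.114], [0.08, 0.022, 0.122]]
grip 34 [[0.03, -0.018, 0.128], [0.037, -0.006, 0.132], [0.044, 0.012, 0.138]]
side
plate 32 [[0.009, -0.041, 0.078], [0.012, 0.002, 0.081], [0.067, 0.039, 0.09]]
bar 76 [[0.036, -0.04, 0.108], [0.045, 0.001, 0.111], [0.073, 0.037, 0.121]]
grip 63 [[0.032, -0.015, 0.128], [0.04, -0.001, 0.131], [0.047, 0.012, 0.134]]
```

View pics/scene9c.png

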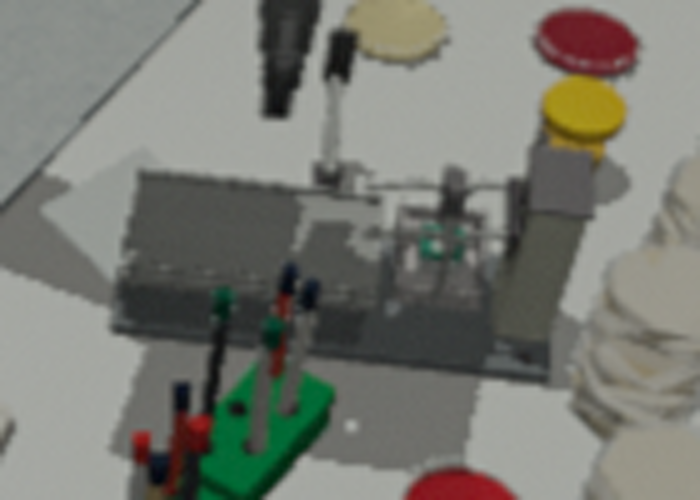

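View pics/side9c.png

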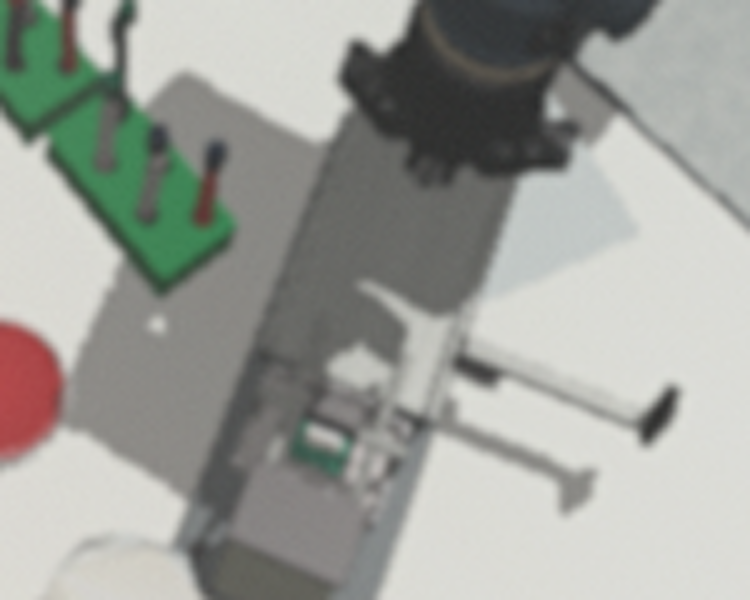

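Request:
step_arm:
  moves:
    - [0, -0.17, 0, 0, -1, 0, 0]
    - [0, -0.35, 0, 0, -1, 1, 0]
    - [0, -0.52, 0, 0, -1, 3, 0]
    - [0, -0.7, 0, 0, -1, 5, 0]
    - [0, -0.87, 0, 0, -1, 7, 0]
    - [0, -1.05, 0, 0, -1, 9, 0]
    - [0, -1.22, 0, 0, -1, 11, 0]
    - [0, -1.4, 0, 0, -1, 12.5, 0]
    - [0, -1.57, 0, 0, -1, 12.8, 0]
    - [0, -1.57, 0, 0, -1, 12.8, 0]
    - [0, -1.57, 0, 0, -1, 12.8, 0]
    - [0, -1.57, 0, 0, -1, 12.8, 0]

```text
t: 12.42
tcp_pos: [0.5812, 0.3067, 0.2026]
tool_rot: [-0.69, -0.157, 0.151, 0.691]
force: [0.3, -0.3, 0.2]
finger_gap: 0.497
```

Run:
```python
from h import *
st,M=show(); print(M.round(3)); look('10')
s=snap('wrist','wrist10'); np.savez('wrist10.npz',**s)
for n in ['scene','side','wrist']: print(n); carr(dict(np.load(n+'10.npz')),.045,.038)
```

```text
t 12.43 tcp [0.5812 0.3067 0.2026] scale [ 0.039  -0.0004  0.2026] F [ 0.28 -0.31  0.15] gap 0.497
toolaxes yaw 25.15 y [ 0.008  0.003 -1.   ]
[[ 0.905  0.008 -0.425]
 [ 0.425  0.003  0.905]
 [ 0.009 -1.    -0.   ]]
scene
plate 34 [[0.009, -0.047, 0.078], [0.037, -0.015, 0.082], [0.067, 0.021, 0.091]]
bar 77 [[0.033, -0.042, 0.108], [0.067, -0.018, 0.114], [0.081, 0.024, 0.122]]
grip 34 [[0.031, -0.019, 0.128], [0.037, -0.006, 0.133], [0.044, 0.01, 0.135]]
side
plate 24 [[0.01, -0.042, 0.078], [0.041, -0.004, 0.082], [0.066, 0.039, 0.095]]
bar 50 [[0.037, -0.038, 0.108], [0.043, -0.02, 0.11], [0.074, 0.037, 0.114]]
grip 11 [[0.033, -0.016, 0.128], [0.039, -0.013, 0.131], [0.045, -0.011, 0.132]]
wrist
plate 480 [[0.012, -0.028, 0.079], [0.042, -0.001, 0.083], [0.071, 0.041, 0.085]]
bar 1525 [[0.038, -0.038, 0.109], [0.065, 0.014, 0.112], [0.082, 0.038, 0.118]]
grip 899 [[0.034, -0.014, 0.13], [0.042, 0.001, 0.133], [0.049, 0.014, 0.134]]
```

View pics/wrist10.png

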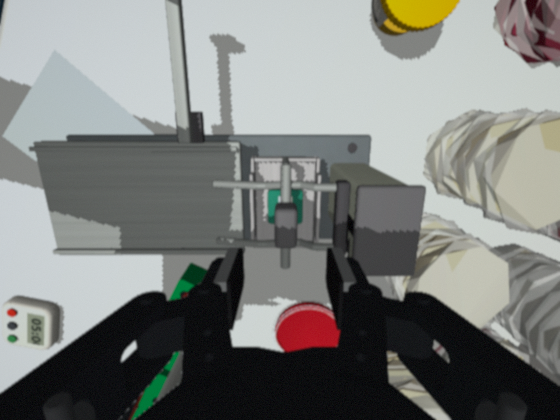

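View pics/scene10c.png

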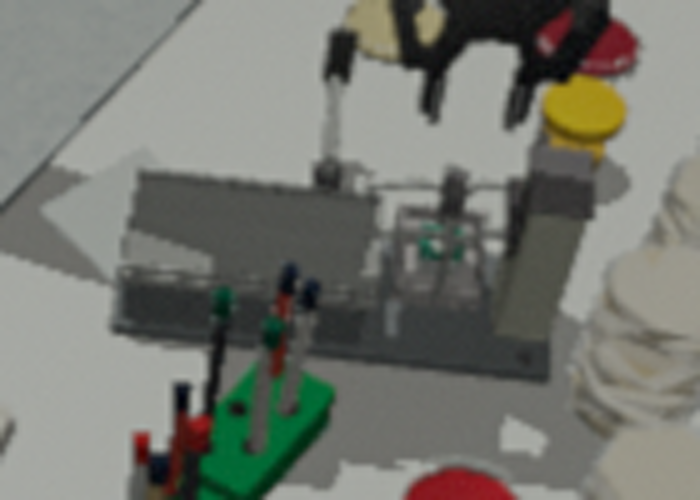

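Request:
step_arm:
  moves:
    - [0, 0, 0, 0.3, 0, 0.1, 0.34]
    - [0, 0, 0, 0.3, 0, 0.1, 0.34]
    - [0, 0, 0, 0.3, 0, 0.1, 0.34]
    - [0, 0, 0, 0.3, 0, 0.1, 0.34]
    - [0, 0, 0, 0.3, 1.5, 0.1, 0.34]
    - [0, 0, 0, 0.3, 3, 0.1, 0.34]
    - [0, 0, 0, 0.3, 4.5, 0.1, 0.34]
    - [0, 0, 0, 0.3, 4.5, 0.1, 0.34]

```text
t: 13.58
tcp_pos: [0.5829, 0.3087, 0.1557]
tool_rot: [-0.69, -0.156, 0.152, 0.691]
force: [0.3, -0.4, -0.1]
finger_gap: 0.33
```

Run:
```python
from h import *
st,M=show(); look('11')
s=snap('wrist','wrist11'); np.savez('wrist11.npz',**s)
for n in ['wrist']: print(n); carr(dict(np.load(n+'11.npz')),.045,.038)
```

```text
t 13.57 tcp [0.5829 0.3087 0.1557] scale [0.0414 0.0006 0.1557] F [ 0.32 -0.37 -0.09] gap 0.33
toolaxes yaw 25.18 y [ 0.005  0.002 -1.   ]
wrist
plate 558 [[0.012, -0.015, 0.079], [0.04, 0.006, 0.083], [0.071, 0.042, 0.088]]
bar 1995 [[0.038, -0.038, 0.108], [0.06, 0.018, 0.111], [0.083, 0.039, 0.12]]
grip 1781 [[0.024, -0.013, 0.13], [0.041, 0.003, 0.133], [0.062, 0.014, 0.149]]
```

View pics/wrist11.png

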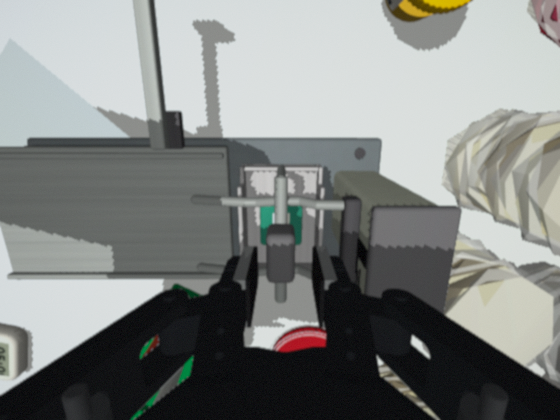

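View pics/scene11c.png

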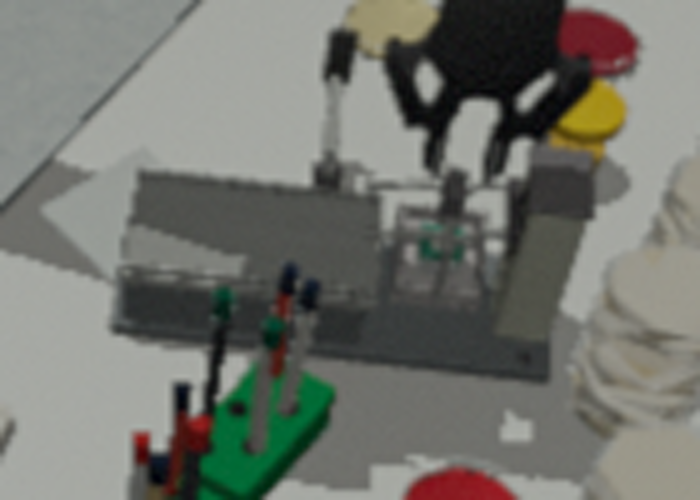

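Run:
```python
from h import *
for n in ['scene','wrist']:
    s=dict(np.load(n+'11.npz')); P=cloud(s); m=~np.isnan(P[...,2]); S=tos(P[m]); c=s['frame'][m].max(1)
    S[:,0]-=.0414
    for z in np.arange(.135,.26,.01):
        for nm,k in [('all',np.ones(len(S),bool)),('dark',c<60)]:
            w=k&(abs(S[:,0])<.12)&(abs(S[:,1])<.06)&(abs(S[:,2]-z)<.005)
            if w.sum()>3: print(n,nm,round(z,3),w.sum(),np.percentile(S[w][:,0],[2,98]).round(3),np.percentile(S[w][:,1],[2,98]).round(3))
```

```text
scene all 0.135 53 [-0.019  0.086] [-0.033  0.017]
scene dark 0.135 20 [-0.008  0.069] [-0.032  0.001]
scene all 0.145 202 [-0.02   0.086] [-0.034  0.028]
scene dark 0.145 109 [0.043 0.082] [-0.033  0.005]
scene all 0.155 23 [-0.029  0.043] [-0.011  0.004]
scene dark 0.155 17 [-0.026  0.024] [-0.011 -0.005]
scene all 0.165 20 [-0.029  0.024] [-0.013  0.008]
scene dark 0.165 12 [-0.027  0.022] [-0.013 -0.005]
scene all 0.175 21 [-0.029  0.027] [-0.014  0.01 ]
scene dark 0.175 12 [-0.025  0.023] [-0.013 -0.006]
scene all 0.185 38 [-0.044  0.041] [-0.015  0.003]
scene dark 0.185 31 [-0.034  0.041] [-0.015  0.003]
scene all 0.195 77 [-0.048  0.046] [-0.015  0.012]
scene dark 0.195 59 [-0.045  0.046] [-0.015  0.009]
scene all 0.205 50 [-0.054  0.05 ] [-0.018  0.01 ]
scene dark 0.205 37 [-0.05   0.049] [-0.018  0.004]
scene all 0.215 66 [-0.058  0.053] [-0.018  0.005]
scene dark 0.215 57 [-0.054  0.053] [-0.018  0.004]
scene all 0.225 80 [-0.06   0.058] [-0.019 -0.001]
scene dark 0.225 68 [-0.059  0.059] [-0.019 -0.002]
scene all 0.235 114 [-0.067  0.06 ] [-0.021  0.011]
scene dark 0.235 9
[... 809 characters left out ...]
.003  0.015]
wrist dark 0.185 1833 [-0.038  0.044] [-0.003  0.015]
wrist all 0.195 6932 [-0.046  0.049] [-0.01   0.014]
wrist dark 0.195 6751 [-0.045  0.049] [-0.009  0.014]
wrist all 0.205 5151 [-0.051  0.053] [-0.01   0.018]
wrist dark 0.205 4886 [-0.05   0.052] [-0.01   0.018]
wrist all 0.215 11519 [-0.054  0.057] [-0.009  0.019]
wrist dark 0.215 11135 [-0.053  0.056] [-0.009  0.019]
wrist all 0.225 14123 [-0.059  0.061] [0.005 0.019]
wrist dark 0.225 13777 [-0.058  0.061] [0.005 0.019]
wrist all 0.235 10383 [-0.056  0.059] [0.008 0.021]
wrist dark 0.235 10318 [-0.056  0.059] [0.008 0.021]
wrist all 0.245 787 [-0.017  0.02 ] [0.02  0.022]
wrist dark 0.245 787 [-0.017  0.02 ] [0.02  0.022]
```

Request:
step_arm:
  moves:
    - [0, 0, 0, 0, 1.3, 0, 0.34]
    - [0, 0, 0, 0, 2.7, 0, 0.34]
    - [0, 0, 0, 0, 2.7, 0, 0.34]
    - [0, 0, 0, 0, 2.7, 0, 0.34]
  grip_force: 40

```text
t: 14.22
tcp_pos: [0.5848, 0.3094, 0.131]
tool_rot: [-0.689, -0.158, 0.151, 0.691]
force: [0.4, -0.6, 0.1]
finger_gap: 0.334
```

Request:
step_arm:
  moves:
    - [0, 0, 0, 0, 0, 0, 0.5]
    - [0, 0, 0, 0, 0, 0, 0.6]
    - [0, 0, 0, 0, 0, 0, 0.8]
    - [0, 0, 0, 0, 0, 0, 1]
    - [0, 0, 0, 0, 0, 0, 1]
    - [0, 0, 0, 0, 0, 0, 1]
  grip_force: 40

```text
t: 14.98
tcp_pos: [0.585, 0.3095, 0.1312]
tool_rot: [-0.689, -0.158, 0.15, 0.691]
force: [0.3, 0.3, -0.5]
finger_gap: 0.173
```

Run:
```python
from h import *
st,M=show(); look('12')
```

```text
t 14.97 tcp [0.585  0.3095 0.1312] scale [0.0437 0.0005 0.1312] F [ 0.28  0.28 -0.52] gap 0.173
toolaxes yaw 25.19 y [ 0.01   0.004 -1.   ]
```

View pics/scene12c.png

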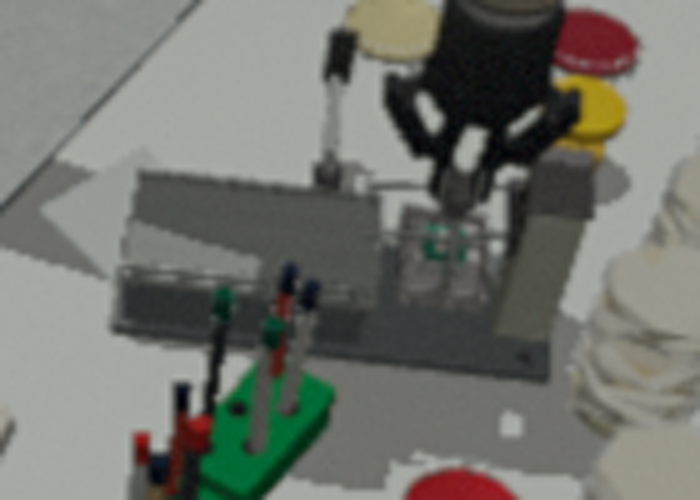

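Request:
step_arm:
  moves:
    - [0, 0, 0, 0, -0.4, 0, 1]
    - [0, 0, 0, 0, -0.8, 0, 1]
    - [0, 0, 0, 0, -1.2, 0, 1]
    - [0, 0, 0, 0, -1.5, 0, 1]
    - [0, 0, 0, 0, -1.5, 0, 1]
    - [0, 0, 0, 0, -1.5, 0, 1]

```text
t: 15.82
tcp_pos: [0.5846, 0.3094, 0.146]
tool_rot: [-0.689, -0.158, 0.151, 0.691]
force: [1.0, 0.8, -4.3]
finger_gap: 0.176
```

Run:
```python
from h import *
st,M=show(); look('13'); print(M.round(3))
for n in ['scene','side']:
    s=dict(np.load(n+'13.npz')); P=cloud(s); S=tos(P[~np.isnan(P[...,2])])
    for l,m in [('rods',(S[:,0]>-.018)&(S[:,0]<.025)&(abs(abs(S[:,1])-.024)<.006)&(S[:,2]>.098)&(S[:,2]<.12)),('bar',(S[:,0]>.03)&(S[:,0]<.056)&(abs(abs(S[:,1])-.035)<.006)&(S[:,2]>.11)&(S[:,2]<.14)),
      ('plate',(S[:,0]>.0)&(S[:,0]<.08)&(abs(S[:,1])<.045)&(S[:,2]>.085)&(S[:,2]<.103))]:
        print(n,l,m.sum(),np.percentile(S[m],[3,50,97],axis=0).round(3).tolist() if m.sum() else '')
    a=s['frame']; a=a[130:190,340:410] if n=='scene' else a[300:360,330:390]
    cv2.imwrite(f'pics/{n}13d.png',cv2.resize(a[...,::-1],None,fx=9,fy=9,interpolation=cv2.INTER_CUBIC))
```

```text
t 15.82 tcp [0.5846 0.3094 0.146 ] scale [0.0433 0.0005 0.146 ] F [ 1.02  0.75 -4.26] gap 0.176
toolaxes yaw 25.19 y [ 0.009  0.004 -1.   ]
[[ 0.905  0.009 -0.426]
 [ 0.426  0.004  0.905]
 [ 0.01  -1.    -0.   ]]
scene rods 48 [[-0.016, -0.029, 0.102], [0.005, -0.023, 0.11], [0.024, 0.026, 0.115]]
scene bar 11 [[0.033, -0.041, 0.114], [0.04, -0.035, 0.126], [0.042, 0.017, 0.128]]
scene plate 82 [[0.011, -0.043, 0.085], [0.04, -0.012, 0.092], [0.071, 0.026, 0.1]]
side rods 9 [[0.017, -0.027, 0.107], [0.021, -0.024, 0.11], [0.025, 0.015, 0.112]]
side bar 27 [[0.038, -0.04, 0.116], [0.042, 0.029, 0.122], [0.045, 0.04, 0.127]]
side plate 35 [[0.014, -0.043, 0.085], [0.045, -0.014, 0.089], [0.068, 0.04, 0.1]]
```

View pics/scene13d.png

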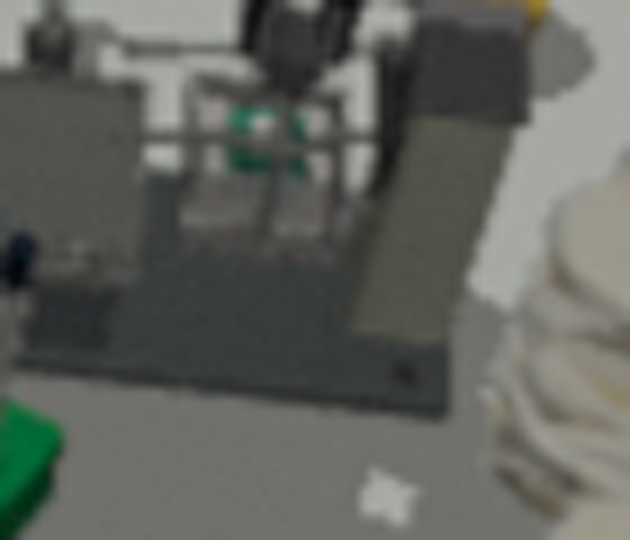

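View pics/side13d.png

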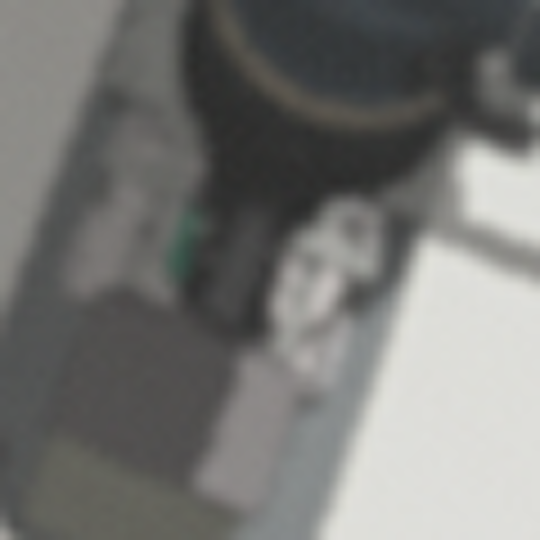

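Request:
step_arm:
  moves:
    - [0, 0, 0, -0.5, 0, 0, 1]
    - [0, 0, 0, -1.2, 0, 0, 1]
    - [0, 0, 0, -2, 0, 0, 1]
    - [0, 0, 0, -2.8, -0.02, 0, 1]
    - [0, 0, 0, -3.5, -0.03, 0, 1]
    - [0, 0, 0, -4, -0.04, 0, 1]
    - [0, 0, 0, -4, -0.04, 0, 1]

```text
t: 16.8
tcp_pos: [0.5481, 0.2922, 0.146]
tool_rot: [-0.689, -0.158, 0.151, 0.691]
force: [0.1, 0.2, -3.2]
finger_gap: 0.176
```

Run:
```python
from h import *
st,M=show(); look('14')
```

```text
t 16.8 tcp [0.5481 0.2922 0.146 ] scale [0.0029 0.0005 0.146 ] F [ 0.12  0.19 -3.23] gap 0.176
toolaxes yaw 25.19 y [ 0.009  0.004 -1.   ]
```

View pics/scene14c.png

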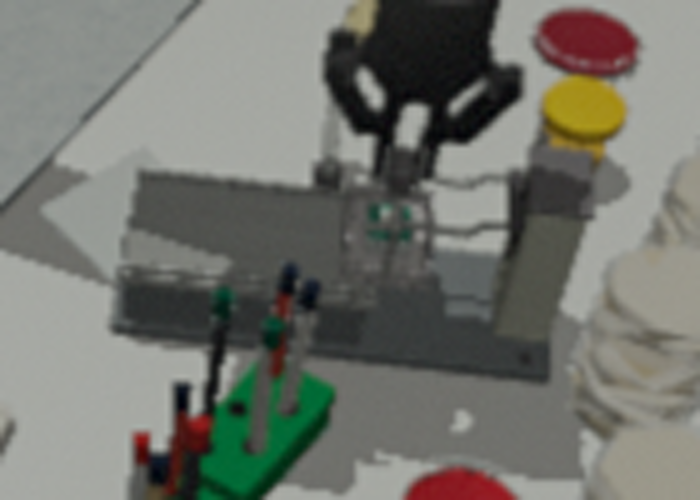

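Request:
step_arm:
  moves:
    - [0, 0, 0, -0.8, 0, 0, 1]
    - [0, 0, 0, -1.6, 0, 0, 1]
    - [0, 0, 0, -2.4, -0.02, 0, 1]
    - [0, 0, 0, -3.2, -0.03, 0, 1]
    - [0, 0, 0, -4, -0.04, 0, 1]
    - [0, 0, 0, -4.8, -0.04, 0, 1]
    - [0, 0, 0, -5.6, -0.05, 0, 1]
    - [0, 0, 0, -6.4, -0.06, 0, 1]
    - [0, 0, 0, -7.4, -0.06, 0, 1]
    - [0, 0, 0, -7.4, -0.06, 0, 1]

```text
t: 18.15
tcp_pos: [0.4806, 0.2605, 0.1457]
tool_rot: [-0.689, -0.157, 0.151, 0.691]
force: [0.4, 0.2, -3.5]
finger_gap: 0.179
```

Run:
```python
from h import *
st,M=show(); look('15')
s=snap('wrist','wrist15'); np.savez('wrist15.npz',**s)
P=cloud(s); S=tos(P[~np.isnan(P[...,2])])
for n in ['scene','side']:
    s=dict(np.load(n+'15.npz')); P=cloud(s); S=tos(P[~np.isnan(P[...,2])])
    m=(S[:,0]>.036)&(S[:,0]<.052)&(abs(abs(S[:,1])-.024)<.006)&(S[:,2]>.098)&(S[:,2]<.12); print(n,'saddle rods z',m.sum(),np.median(S[m][:,2]) if m.sum() else '')
```

```text
t 18.15 tcp [0.4806 0.2605 0.1457] scale [-0.0717  0.0006  0.1457] F [ 0.44  0.23 -3.49] gap 0.179
toolaxes yaw 25.18 y [ 0.009  0.004 -1.   ]
scene saddle rods z 16 0.10949768205594301
side saddle rods z 26 0.1087078887712083
```

View pics/scene15c.png

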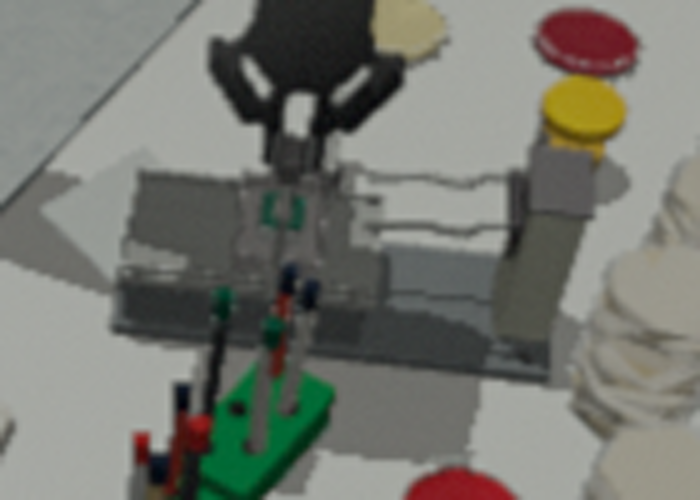

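View pics/wrist15.png

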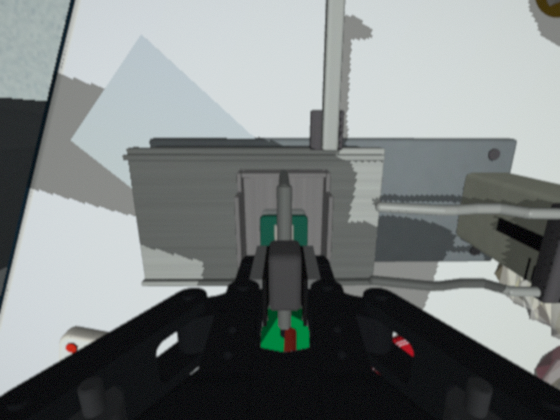

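Request:
step_arm:
  moves:
    - [0, 0, 0, 0, -2, 0, 1]
    - [0, 0, 0, 0, -6, 0, 1]
    - [0, 0, 0, 0, -11, 0, 1]
    - [0, 0, 0, -1, -16, -1.5, 1]
    - [0, 0, 0, -3, -18, -5, 1]
    - [0, 0, 0, -5, -18, -9, 1]
    - [0, 0, 0, -7.5, -18, -13.5, 1]
    - [0, 0, 0, -10, -18, -18, 1]
    - [0, 0, 0, -12.5, -18, -22.5, 1]
    - [0, 0, 0, -15, -18, -27, 1]
    - [0, 0, 0, -15, -18, -27, 1]

```text
t: 19.68
tcp_pos: [0.46, -0.0514, 0.3246]
tool_rot: [-0.69, -0.157, 0.148, 0.691]
force: [0.3, 0.4, -4.2]
finger_gap: 0.175
```

Run:
```python
from h import *
st,M=show(); print(st['q'].round(3)); snap('scene','scene16')
d=M.T@(np.array([.428,-.3958,.33])-st['tcp_pos']); print(d.round(4))
```

```text
t 19.68 tcp [ 0.46   -0.0514  0.3246] scale [-0.2231 -0.2729  0.3246] F [ 0.31  0.39 -4.18] gap 0.175
toolaxes yaw 24.85 y [ 0.013  0.003 -1.   ]
[-0.358  0.208  1.731  0.008  1.192 -0.794]
[-0.1737 -0.0068 -0.2991]
```

View pics/scene16.png

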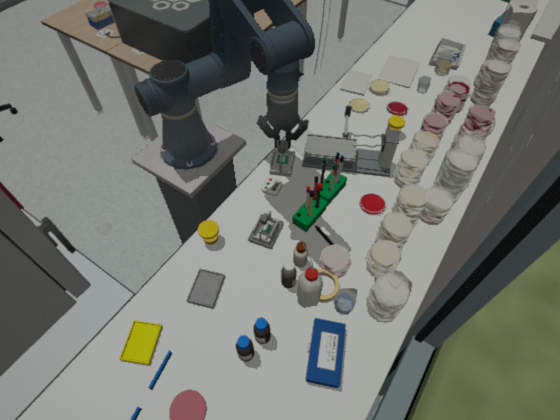

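Request:
step_arm:
  moves:
    - [0, 0.02, 0, -2.2, 0, -4, 1]
    - [0, 0.04, 0, -4.6, 0, -8, 1]
    - [0, 0.06, 0, -7, 0, -12, 1]
    - [0, 0.06, 0, -9.3, 0, -16, 1]
    - [0, 0.06, 0, -11.6, 0, -20, 1]
    - [0, 0.06, 0, -14, 0, -24, 1]
    - [0, 0.06, 0, -16, 0, -27.5, 1]
    - [0, 0.06, 0, -17.4, 0, -29.9, 1]
    - [0, 0.06, 0, -17.4, 0, -29.9, 1]
    - [0, 0.06, 0, -17.4, 0, -29.9, 1]

```text
t: 20.98
tcp_pos: [0.4285, -0.3922, 0.3219]
tool_rot: [-0.693, -0.137, 0.128, 0.696]
force: [0.3, -0.3, -4.0]
finger_gap: 0.178
```

Run:
```python
from h import *
st,M=show(); print(st['q'].round(3)); 
for n in ['scene','side','wrist']: s=snap(n,n+'17'); np.savez(n+'17.npz',**s)
```

```text
t 20.98 tcp [ 0.4285 -0.3922  0.3219] scale [-0.3967 -0.5678  0.3219] F [ 0.31 -0.34 -4.01] gap 0.178
toolaxes yaw 21.59 y [ 0.011  0.007 -1.   ]
[-0.94   0.392  1.46   0.014  1.289 -1.32 ]
```

View pics/wrist17.png

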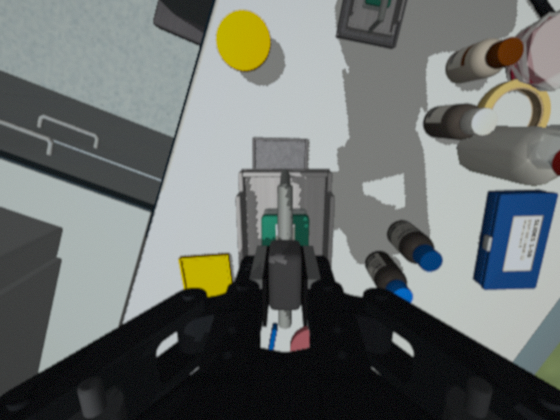

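View pics/side17.png

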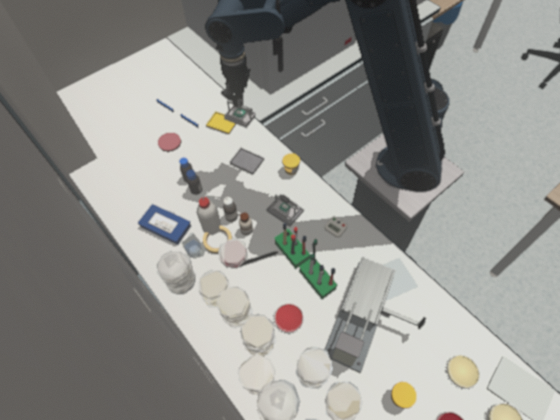

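Run:
```python
from h import *
for f,roi in [('side17',(225,140,275,185)),('scene0',(180,260,235,315))]:
    s=dict(np.load(f+'.npz')); a=s['frame']; x0,y0,x1,y1=roi; sub=a[y0:y1,x0:x1].max(2)
    sub=cv2.resize(sub,None,fx=8,fy=8,interpolation=cv2.INTER_CUBIC)
    th,b=cv2.threshold(sub,0,255,cv2.THRESH_BINARY_INV+cv2.THRESH_OTSU)
    c=max(cv2.findContours(b,cv2.RETR_EXTERNAL,cv2.CHAIN_APPROX_NONE)[0],key=cv2.contourArea)[:,0]
    w=np.array([plane(s,x0+(p[0]+.5)/8-.5,y0+(p[1]+.5)/8-.5,.010)[:2] for p in c])
    print(f,th,cv2.minAreaRect((w*1000).astype(np.float32)))
# stand depth heights in side17
s=dict(np.load('side17.npz'));P=cloud(s); q=P[145:178,232:264].reshape(-1,3); q=q[~np.isnan(q[:,2])]; q=q[(q[:,2]>.004)]; print(len(q),cv2.minAreaRect((q[:,:2]*1000).astype(np.float32)),np.median(q[:,2]))
# carrier held, relative to tool
s=dict(np.load('wrist17.npz'));P=cloud(s); st=sense(); M=R.from_quat(st['tool_rot']).as_matrix()
T=(P-st['tcp_pos'])@M
for l,(u,v) in {'fl':(244,175),'fr':(328,175),'pl':(255,190),'pr':(318,190),'grip':(285,260),'bar':(284,200)}.items(): print(l,T[v,u].round(4),P[v,u].round(4))
m=(T[...,1]>.03)&(T[...,1]<.09)&(abs(T[...,0])<.06)&(abs(T[...,2])<.06)
q=T[m]; print(np.percentile(q,[1,99],axis=0).round(4))
for s_ in ['scene17','side17']:
    s=dict(np.load(s_+'.npz'));P=cloud(s);T=(P-st['tcp_pos'])@M
    m=(T[...,1]>.035)&(T[...,1]<.09)&(abs(T[...,0])<.06)&(abs(T[...,2])<.07); q=T[m]; print(s_,len(q),np.percentile(q,[1,50,99],axis=0).round(4).tolist())
```

```text
side17 176.0 ((465.35980224609375, -384.80255126953125), (176.6031036376953, 115.51062774658203), 15.88713264465332)
scene0 142.0 ((427.8885192871094, -397.7629089355469), (87.70649719238281, 111.06414794921875), 20.11679458618164)
482 ((420.7633056640625, -398.248046875), (151.47547912597656, 118.05950164794922), 51.46791458129883) 0.008190936697675677
fl [-0.025   0.0634  0.0388] [ 0.3917 -0.3651  0.2587]
fr [0.0283 0.063  0.0389] [ 0.4412 -0.3455  0.2597]
pl [-0.0195  0.0754  0.0263] [ 0.4015 -0.3747  0.2467]
pr [0.0237 0.0762 0.0261] [ 0.4418 -0.3589  0.2465]
grip [ 0.0009 -0.0009  0.0111] [ 0.4252 -0.3817  0.3233]
bar [0.0005 0.022  0.0333] [ 0.4169 -0.3612  0.3004]
[[-0.0285  0.0478 -0.0188]
 [ 0.0303  0.0777  0.0414]]
scene17 778 [[-0.0301, 0.0465, -0.0447], [0.0056, 0.0669, -0.0145], [0.0297, 0.079, 0.0384]]
side17 458 [[-0.0311, 0.0443, -0.0422], [0.0025, 0.067, 0.007], [0.0308, 0.0819, 0.0422]]
```

Run:
```python
from h import *
s=dict(np.load('side17.npz')); a=s['frame'][135:190,220:280,::-1]; cv2.imwrite('pics/st17.png',cv2.resize(a,None,fx=10,fy=10,interpolation=cv2.INTER_CUBIC))
```

```text
(no output)
```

View pics/st17.png

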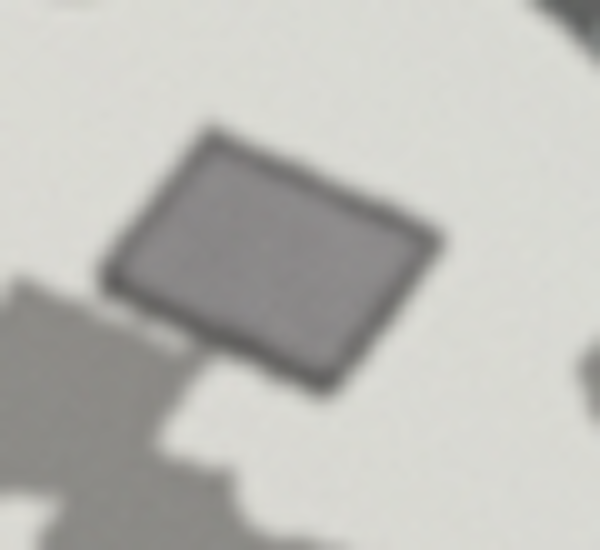

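Run:
```python
from h import *
s=dict(np.load('side17.npz'))
c=np.array([plane(s,220+a/10-.45,135+b/10-.45,.011)[:2] for a,b in [(210,130),(443,240),(330,392),(105,280)]])
print(c.round(4),c.mean(0)); 
for i in range(4): d=c[(i+1)%4]-c[i]; print(np.linalg.norm(d).round(4),np.degrees(np.arctan2(d[1],d[0])).round(1))
st=sense(); M=R.from_quat(st['tool_rot']).as_matrix()
t=np.array([.4285,-.3965,.200]); print((M.T@(t-st['tcp_pos'])).round(4))
```

```text
[[ 0.4054 -0.4584]
 [ 0.3717 -0.36  ]
 [ 0.4463 -0.3328]
 [ 0.4777 -0.4272]] [ 0.42528947 -0.39458436]
0.104 108.9
0.0794 20.0
0.0995 -71.6
0.0788 -156.7
[-0.0031  0.1223 -0.0039]
```

Request:
step_arm:
  moves:
    - [0, 0.02, 0, -0.3, 4, -0.3, 1]
    - [0, 0.02, 0, -0.4, 9, -0.3, 1]
    - [0, 0.02, 0, -0.5, 14, -0.35, 1]
    - [0, 0.02, 0, -0.5, 18, -0.35, 1]
    - [0, 0.02, 0, -0.5, 20.5, -0.35, 1]
    - [0, 0.02, 0, -0.5, 20.5, -0.35, 1]
    - [0, 0.02, 0, -0.5, 20.5, -0.35, 1]

```text
t: 22.0
tcp_pos: [0.4284, -0.3968, 0.1186]
tool_rot: [-0.695, -0.131, 0.121, 0.696]
force: [-0.3, -0.6, -2.9]
finger_gap: 0.175
```

Run:
```python
from h import *
st,M=show(); print((M.T@(np.array([.427,-.396,.09])-st['tcp_pos'])).round(4))
for n,b in [('scene',(170,240,250,320)),('side',(215,120,290,195)),('wrist',None)]:
    s=snap(n,n+'18'); np.savez(n+'18.npz',**s)
    if b: a=s['frame'][b[1]:b[3],b[0]:b[2],::-1]; cv2.imwrite(f'pics/{n}18c.png',cv2.resize(a,None,fx=7,fy=7,interpolation=cv2.INTER_CUBIC))
```

```text
t 22.0 tcp [ 0.4284 -0.3968  0.1186] scale [-0.3988 -0.572   0.1186] F [-0.28 -0.63 -2.95] gap 0.175
toolaxes yaw 20.5 y [ 0.013  0.004 -1.   ]
[-0.0014  0.0286  0.0013]
```

View pics/scene18c.png

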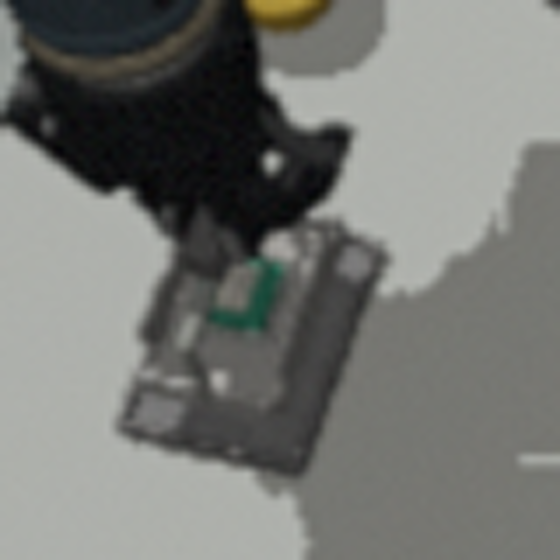

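View pics/side18c.png

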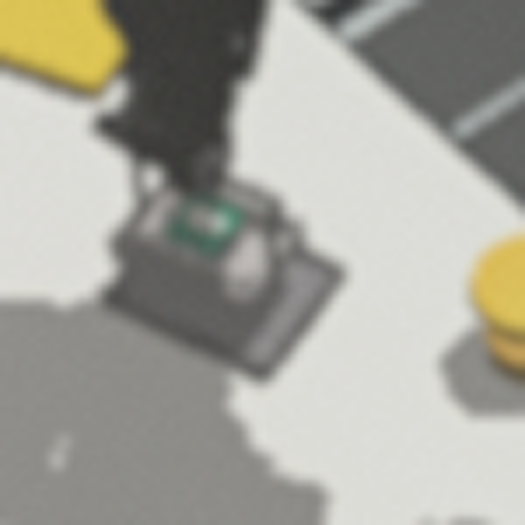

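View pics/wrist18.png

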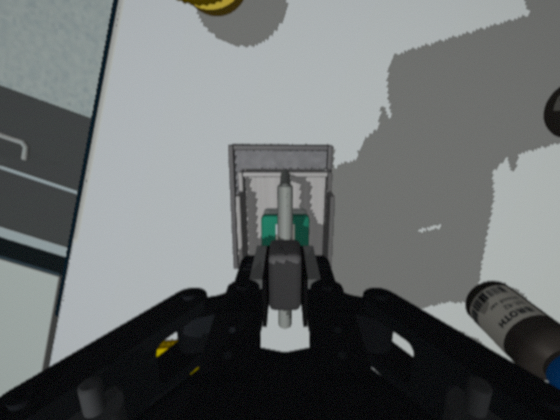

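Run:
```python
from h import *
st=sense(); M=R.from_quat(st['tool_rot']).as_matrix(); s=dict(np.load('wrist18.npz'))
for l,u,v,h in [('std L',230,146,.013),('std R',333.5,146,.013),('car L',242,172,None),('car R',329,172,None)]:
    if h is None: h=st['tcp_pos'][2]-.079+.03 # try plate top
    p=plane(s,u,v,h); print(l,p.round(4),(M.T@(p-st['tcp_pos'])).round(4))
P=cloud(s); T=(P-st['tcp_pos'])@M
for v in [172,176,180]: 
    for u in [243,246,255,285,300,320,326]: print(v,u,T[v,u].round(4))
```

```text
std L [ 0.3732 -0.3611  0.013 ] [-0.0405  0.1054  0.0532]
std R [ 0.4467 -0.3338  0.013 ] [0.038  0.1064 0.0531]
car L [ 0.3914 -0.3653  0.07  ] [-0.0241  0.0486  0.0428]
car R [ 0.4391 -0.3476  0.07  ] [0.0268 0.0493 0.0427]
172 243 [-0.0256  0.0636  0.0404]
172 246 [-0.0237  0.0637  0.0403]
172 255 [-0.0178  0.0623  0.0406]
172 285 [0.001  0.0549 0.0418]
172 300 [0.0105 0.0628 0.0405]
172 320 [0.0232 0.0634 0.0403]
172 326 [0.027  0.0634 0.0403]
176 243 [-0.0261  0.0665  0.0373]
176 246 [-0.0254  0.076   0.0356]
176 255 [-0.0193  0.0757  0.0356]
176 285 [0.001  0.0434 0.0414]
176 300 [0.0105 0.0626 0.0379]
176 320 [0.0234 0.0642 0.0376]
176 326 [0.0279 0.0692 0.0367]
180 243 [-0.026   0.0653  0.0349]
180 246 [-0.0255  0.0764  0.0327]
180 255 [-0.0194  0.076   0.0328]
180 285 [0.001  0.0311 0.0415]
180 300 [0.0113 0.0759 0.0328]
180 320 [0.025  0.0765 0.0327]
180 326 [0.028  0.0686 0.0342]
```

Request:
step_arm:
  moves:
    - [0, 0, 0, -0.2, 0.5, 0.1, 1]
    - [0, 0, 0, -0.2, 1.2, 0.1, 1]
    - [0, 0, 0, -0.2, 1.9, 0.1, 1]
    - [0, 0, 0, -0.2, 2.4, 0.1, 1]
    - [0, 0, 0, -0.2, 2.7, 0.1, 1]
    - [0, 0, 0, -0.2, 2.9, 0.1, 1]
    - [0, 0, 0, -0.2, 2.9, 0.1, 1]

```text
t: 23.02
tcp_pos: [0.4265, -0.3968, 0.0899]
tool_rot: [-0.696, -0.131, 0.121, 0.696]
force: [-0.1, 0.1, -3.5]
finger_gap: 0.178
```

Still carrying the full weight; lower in small steps.

Request:
step_arm:
  moves:
    - [0, 0, 0, 0, 0.1, 0, 1]
    - [0, 0, 0, 0, 0.2, 0, 1]
    - [0, 0, 0, 0, 0.2, 0, 1]

```text
t: 23.4
tcp_pos: [0.4266, -0.3969, 0.0881]
tool_rot: [-0.696, -0.131, 0.121, 0.696]
force: [-0.3, 1.0, -2.1]
finger_gap: 0.177
```

Run:
```python
from h import *
st,M=show()
for n,b in [('scene',(170,240,250,320)),('side',(215,120,290,195)),('wrist',None)]:
    s=snap(n,n+'19'); np.savez(n+'19.npz',**s)
    if b: a=s['frame'][b[1]:b[3],b[0]:b[2],::-1]; cv2.imwrite(f'pics/{n}19c.png',cv2.resize(a,None,fx=7,fy=7,interpolation=cv2.INTER_CUBIC))
```

```text
t 23.4 tcp [ 0.4266 -0.3969  0.0881] scale [-0.4004 -0.5712  0.0881] F [-0.3   0.95 -2.14] gap 0.177
toolaxes yaw 20.49 y [ 0.014  0.003 -1.   ]
```

View pics/scene19c.png

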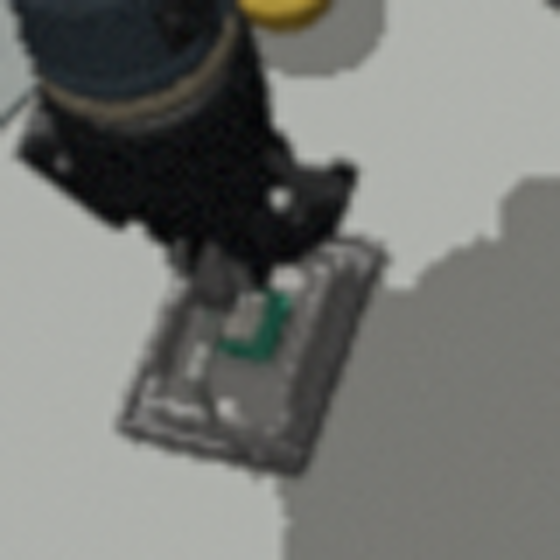

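View pics/wrist19.png

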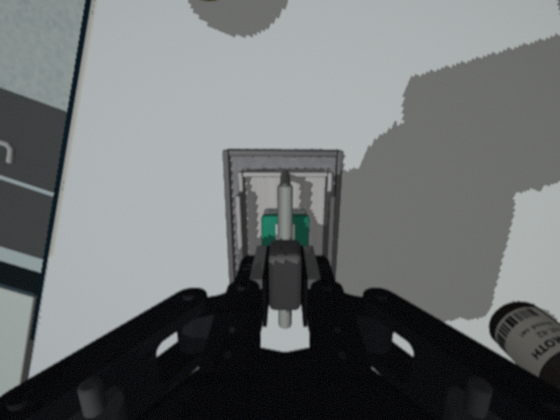

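Request:
step_arm:
  moves:
    - [0, 0, 0, 0, 0.1, 0, 1]
    - [0, 0, 0, 0, 0.15, 0, 1]
    - [0, 0, 0, 0, 0.15, 0, 1]

```text
t: 23.92
tcp_pos: [0.4268, -0.3967, 0.0879]
tool_rot: [0.696, 0.131, -0.121, -0.696]
force: [-0.2, 3.5, 6.7]
finger_gap: 0.179
```

Request:
step_arm:
  moves:
    - [0, 0, 0, 0, 0, 0, 0.6]
    - [0, 0, 0, 0, 0, 0, 0.4]
    - [0, 0, 0, 0, 0, 0, 0.3]
    - [0, 0, 0, 0, 0, 0, 0.3]
    - [0, 0, 0, 0, -1, 0, 0.3]
    - [0, 0, 0, 0, -3, 0, 0.3]
    - [0, 0, 0, 0, -7, 0, 0.3]
    - [0, 0, 0, 0, -12, 0, 0.3]
    - [0, 0, 0, 0, -17, 0, 0.3]
    - [0, 0, 0, -3, -17, 5, 0.3]
    - [0, 0, 0, -3, -17, 10, 0.3]
    - [0, 0, 0, -3, -17, 10, 0.3]

```text
t: 25.42
tcp_pos: [0.359, -0.3097, 0.2576]
tool_rot: [-0.695, -0.131, 0.122, 0.697]
force: [0.9, -0.2, -0.3]
finger_gap: 0.347
```

Run:
```python
from h import *
st,M=show()
for n,b in [('scene',(170,240,250,320)),('side',(215,120,290,195)),('wrist',None)]:
    s=snap(n,n+'20'); np.savez(n+'20.npz',**s)
    if b: a=s['frame'][b[1]:b[3],b[0]:b[2],::-1]; cv2.imwrite(f'pics/{n}20c.png',cv2.resize(a,None,fx=7,fy=7,interpolation=cv2.INTER_CUBIC))
    P=cloud(s); P=P[~np.isnan(P[...,2])]; C=np.array([.427,-.396]); a=np.radians(20.3); e=np.array([np.cos(a),np.sin(a)]);k=np.array([-e[1],e[0]])
    d=P[:,:2]-C; S=np.c_[d@e,d@k,P[:,2]]
    for l,z0,z1 in [('grip',.08,.1),('bar',.06,.072),('plate',.03,.045)]:
        m=(abs(S[:,0])<.05)&(abs(S[:,1])<.06)&(S[:,2]>z0)&(S[:,2]<z1); print(n,l,m.sum(),np.percentile(S[m],[2,50,98],axis=0).round(4).tolist() if m.sum() else '')
for n in ['scene','side']:
    s=dict(np.load(n+'20.npz')); P=cloud(s); S=tos(P[~np.isnan(P[...,2])])
    m=(S[:,0]>.036)&(S[:,0]<.052)&(abs(abs(S[:,1])-.024)<.006)&(S[:,2]>.098)&(S[:,2]<.12); print(n,'saddle',m.sum(),np.median(S[m][:,2]))
```

```text
t 25.43 tcp [ 0.359  -0.3097  0.2576] scale [-0.4245 -0.4636  0.2576] F [ 0.89 -0.16 -0.26] gap 0.347
toolaxes yaw 20.55 y [ 0.012  0.006 -1.   ]
scene grip 66 [[-0.0081, -0.0181, 0.0814], [0.0006, -0.0054, 0.0882], [0.0077, 0.0094, 0.0925]]
scene bar 56 [[-0.0047, -0.045, 0.0613], [0.0008, -0.0201, 0.0662], [0.0065, 0.0366, 0.0715]]
scene plate 157 [[-0.0306, -0.0412, 0.0303], [0.0031, -0.0049, 0.0341], [0.0292, 0.0324, 0.0412]]
side grip 36 [[-0.0075, -0.0124, 0.0802], [0.002, -0.0001, 0.0862], [0.0093, 0.0138, 0.091]]
side bar 28 [[-0.0051, -0.0401, 0.061], [0.0004, 0.0109, 0.0637], [0.0072, 0.0377, 0.071]]
side plate 81 [[-0.0315, -0.0235, 0.0304], [0.0027, 0.0051, 0.033], [0.032, 0.0398, 0.0417]]
wrist grip 217 [[-0.0068, -0.0144, 0.0813], [-0.0026, 0.0003, 0.088], [0.0024, 0.0133, 0.0898]]
wrist bar 244 [[-0.0032, -0.0419, 0.0621], [0.0005, 0.0193, 0.0656], [0.0046, 0.0406, 0.0708]]
wrist plate 393 [[-0.0283, -0.0253, 0.0304], [-0.0085, 0.005, 0.0325], [0.0304, 0.041, 0.041]]
scene saddle 15 0.10929797954938125
side saddle 25 0.1075505882747585
```

View pics/scene20.png

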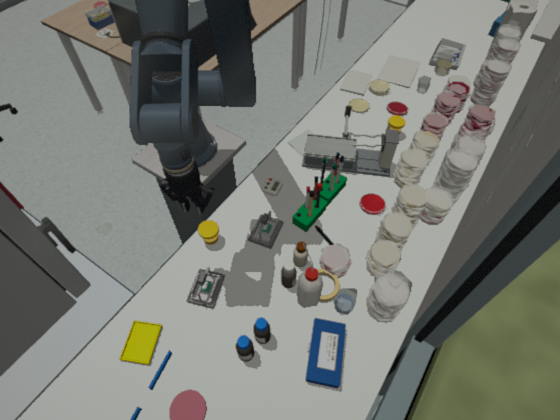

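View pics/wrist20.png

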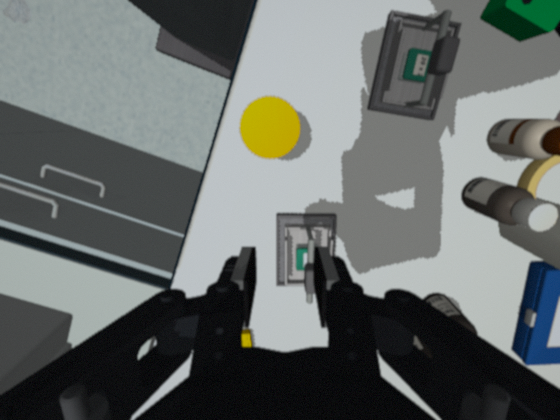

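View pics/side20c.png

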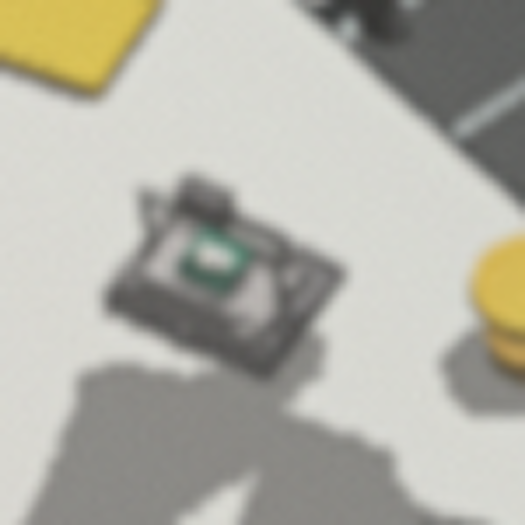

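Carrier stands centred in the pocket (grip top at 88 mm = 8 + 80, offset about 1 mm), and the gripper is clear.

```bash
python3 -c "
from station import *
print(sign_off())"
```

```text
the job is handed in; nothing more can be done
None
```

I finished the job and handed it in at about 25.4 s. No verdict came back, so what follows rests on my own checks.

**What I did**
- I pushed the stop slide to about 63 mm travel while the carrier still stood on the sill.
- I pushed the carrier from behind with closed fingers, not touching its grip, over the tips and crest into the hook's saddle. It hung at scale x of about 41 mm.
- I left it untouched for more than 3 s, then took it by the grip, lifted it 15 mm and drew it straight back clear of the tips.
- I set it upright in the grey empty stand, opened the fingers and moved the gripper away.

I lifted 15 mm, not the suggested 18 mm. By my estimate that cleared the crest below the bar and kept the carrier's end plates under the rod tips. It came off without any force jump.

**Last checks**
- **Carrier in the stand:** it is about 1 mm off the pocket centre. The grip top is at 88 mm, which matches the 8 mm floor plus 80 mm carrier height.
- **Hook:** it is empty. The saddle measured 109.3 mm from the scene camera and 107.6 mm from the side camera, against 110 mm nominal. These two disagree by about the depth noise, and the lower one alone would sit just outside the 2 mm limit.
- **Other items:** in the last scene picture the already weighed carrier, the bottles and the yellow look-alike stand look undisturbed. I compared this by eye and did not measure it.
- **Not checked:** I never identified the cup in the pictures. The arm travelled high over the area between scale and stands.

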